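Grease a spindle bearing through its tilted nipple

TASK

Pull the red dust cap off the tilted grease nipple on the bearing housing and nest it, mouth down, on top of the stack of two identical red caps in the grey tray, letting go of it there. Then take the orange grease gun from its blue stand, press its brass coupler squarely along the axis of the nipple until it snaps over and goes fully home against the nipple's spring pin, and finish while still gripping the gun and holding it pressed home. Do not disturb the other things on the bench or push the stack of caps around.

Things in the scene. Friction and masses are not known exactly. Their poses are not given: they have to be found in the camera images.
- housing: White bearing housing on a dark steel foot 120 x 150 mm, with a horizontal shaft along y, 56 mm above the bench. Fixed. Origin: centre of the foot's underside. The nipple leans to the housing's -x side.
- nipple: Fixed grease nipple, 30 deg from vertical. Origin: on its axis, on the flat white seat, 99.3 mm above the bench; +z outward along the axis. Brass collar 40 mm across, z 0 to 3 mm; stem 14 mm across to z 20, cone to 8 mm across at z 25; 6 mm spring pin to z 31. Four sprung balls at z 16, 20 mm across. The gun's mouth passes the balls (5 to 15 N), snapped at z = 8; fully home it rests on the collar, z = 3.
- pin (a joint): How far the spring pin in the nipple's tip is pushed in, m: 0 free, 0.0065 the most. 1200 N/m, 2.4 N preload. 0.001 to 0.002 when the coupler has just snapped on, 0.0055 with the coupler fully home (9 N). When the push is relaxed the pin lifts the coupler back by several mm.
- cap: Red dust cap, loose, 30 g, at first standing on the nipple's seat along the nipple's axis. Origin: centre of the mouth; +z to the crown. Hollow skirt 47 mm across at z = 0, 36 mm at z = 32 mm (inside 43 and 32 mm); then a solid round crown 28 mm across, z 32 to 52 mm: grip that, fingertips no lower than z = 33. Pull off along its axis by 40 mm or more.
- cap_tray: Grey plastic tray 120 x 120 mm with a rim 14 mm high, floor 4 mm thick; fixed. Origin: centre of its underside.
- stack_low: Lower cap of the stack in the tray, same shape and origin as the dust cap, loose, mouth down on the tray floor (its origin is 4 mm above the bench).
- stack_top: Upper cap of the stack, same shape and origin, loose, nested over the lower with its origin 20 mm higher (24 mm above the bench, crown top at 76 mm). A cap nested on it has its origin 20 mm higher still, with 1.4 to 2 mm of play all round.
- stand: Stand of the gun: dark base 90 x 90 x 6 mm carrying a blue ring, 42 mm across, top 32 mm above the bench; fixed. Origin: centre of its underside.
- gun: Grease gun, loose, 0.2 to 0.45 kg, 116 mm long, upright in its stand (1.8 mm play), mouth down. Origin: centre of the mouth, 6 mm above the bench; +z to the tail. Brass coupler 28 mm across, z 0 to 26 mm; orange grip 30 x 30 mm, sides along x and y, z 36 to 110; tail to 116. The mouth is a funnel 23 mm across narrowing to a 16 mm lip; bore 22 mm deep. Raise it 35 mm to clear the stand.
- mallet: Rubber mallet with a wooden handle, lying on the bench. Bystander, to be left alone.
- driver: Screwdriver with a yellow handle, lying. Bystander, to be left alone.
- spanner: Steel spanner, lying. Bystander, to be left alone.
- camera: Small black box camera, 45 mm cube with a lens. Bystander, to be left alone.
- bearing: Spare steel bearing ring, 62 mm across, 16 mm high. Bystander, to be left alone.
- disc: Wooden disc with a rubber edge, 76 mm across. Bystander, to be left alone.
Not all that is in view belongs to the job. What is shaped like the stack_top but green is not meant.

How it is judged (in metres and radians):
On the way, in this order (a step that is already met when the one before it is completed fails the run):
1. the dust cap is off the nipple, nested on the stack and let go (z of cap in the frame of stack_top between 0.016 and 0.024 m and horizontal distance between cap and stack_top below 0.005 m and angle between each of cap, stack_top's own z axis and vertical below 0.1 rad and z of stack_top in the frame of stack_low between 0.016 and 0.024 m and horizontal distance between stack_top and stack_low below 0.005 m and height (world z) of stack_low below 0.009 m and contact force between the fingers and cap below 0.1 N), for 0.3 s.
2. the coupler has snapped over the balls of the nipple, square and on its axis (x of gun in the frame of nipple between -0.003 and 0.003 m and y of gun in the frame of nipple between -0.003 and 0.003 m and angle between the z axis of gun and the z axis of nipple, either way round below 0.12 rad and z of gun in the frame of nipple below 0.0075 m), for 0.1 s.
At the end, for the whole second after the job is handed in: Still gripped (over 3 N), the gun is snapped on the nipple within 3 mm and 0.12 rad, pin in by over 4 mm, pressing over 3 N. The cap, let go, is nested on the stack: within 5 mm of centre, 16 to 24 mm above the next cap, all upright within 0.1 rad, the stack on its tray (all of step 1 and x of gun in the frame of nipple between -0.003 and 0.003 m and y of gun in the frame of nipple between -0.003 and 0.003 m and angle between the z axis of gun and the z axis of nipple, either way round below 0.12 rad and value of joint pin above 0.004 m and contact force between gun and nipple above 3 N and contact force between the fingers and gun above 3 N); the arm keeps its last pose, push and grip.
It fails at once if one of the six bystanders is moved by more than 30 mm (distance of any of mallet, driver, spanner, camera, bearing, disc from where it was at the start of the episode above 0.03 m).
It fails at once if the stack of caps is pushed by more than 40 mm (distance of stack_low from where it was at the start of the episode above 0.04 m).
It also fails if it takes over 50 s, if anything falls off the work surface, if the arm or the gripper's body presses on something with over 40 N, if the wrist force passes 120 N, or if a joint passes its speed limit or range.

ROBOT

A 6-joint arm with a two-finger parallel gripper is mounted at the origin on the work surface. World frame = base frame: x ahead of the robot, y to its left, z up, the work surface at z = 0. Lengths are in mm, angles in rad, forces in N, time in s.
With the tool pointing down it reaches from about 350 to 875 mm from the base axis. Payload 4.2 kg.
Tool frame: the origin (TCP) lies midway between the tips of the shut fingers; the grasp point (between the pads) lies 19 mm behind it; z points along the fingers, y is the direction in which the jaws open and shut (so a half turn about z gives the same grasp; the last joint's range is limited). The gripper opens to 85 mm and grips with 20 to 120 N. Pads are 22 mm wide; open, the fingers measure 114 mm over their backs; the gripper's body (76 mm by 85 mm) begins 54 mm behind the grasp point. The pads swing forward as they close: fully open they stand 13 mm farther back than shut.
Start: joints at [1.608, 0.385, 0.008, 0, -1.194, -0.259], TCP at [137.46, 609.675, 231.312] pointing down, gripper open.
Joint ranges: [-3.14, 3.14], [-1.21, 2.06], [-1.07, 1.41], [-3.16, 2.05], [-2.99, -0.16], [-3.1, 3.1]. Speed limits (rad/s): [2.79, 2.79, 3.14, 3.14, 3.14, 3.14].

INTERFACE

Orientations are given as a unit quaternion [x, y, z, w].
In Python, from bench import arm, eyes, nets gives the robot as it stands.
- The arm moves only by the tool jog_arm, never from a script. Its argument "rows" is a list of rows, each a list of 3 entries, a list of its own where there are three numbers: the shift along the tool's x, y, z in cm, then the turn, a rotation vector about the tool's x, y, z in degrees, then the finger opening in cm, from 0 to 8.54. In form: [[[x, y, z], [ax, ay, az], jaw], ...]. A call has 1 to 10 rows; each row shifts and turns the commanded pose from where the row before left it, along the tool's axes as they then stand; what a row does not reach is not made up. A row lasts 1/8 s, in which the tool goes at most 62.5 mm and 10.7 degrees, less where a joint would pass 70% of its speed; a pose out of reach is approached as far as the arm can. A call with a gripper value outside its range is refused whole. The fingers move at their own pace and stop on an object; the grip force is fixed at half the most. Time passes only in rows, so rows that do not move let the fingers close. It gives the time, the measured TCP pose, the force and the opening at its end, in the units of the state.
- arm.read_state(): the state, without advancing time (a new reading comes with each control period).
- eyes.get_image(name): name is "scene" or "top" or "wrist"; returns the picture (400x640x3 uint8, red, green, blue); there is no depth.
- eyes.camera_model(name): a dict with "K" (3x3 intrinsics, pixels), "k1" (the pictures are not rectified: a ray, as slopes to the right and down, at radius r is drawn at 1 + k1 r^2 times it, then the intrinsics apply), "rvec" (rotation vector, rad) and "tvec" (3), from world to camera coordinates, as OpenCV has them. Camera axes: x right, y down, z forward; pixel columns grow to the right and rows downward; lengths in mm; the calibration is good to about 2 mm. A picture is of the moment at which its call begins: read the wrist's pose just before it. camera_model takes no time and is no camera call; for the wrist camera it gives the pose at the moment of the call.
- arm.job_done(): hands the job in, once; it reports no verdict.
Trained networks look in the newest picture that a camera, given by its name, has taken for a name from the list of things; names that differ only in an ending like _2 or _b are one class to them, and where a whole thing is asked for, a point or a joint stands for the part that bears it (a point fixed in the world has none). Each returns a list of dicts, best first, with "conf" (0 to 1); they miss things now and then, are a little off and sometimes report something else, mostly with a low value. They report only what shows in the picture. A call takes as long as a camera call. They do not tell look-alikes from the thing itself.
- nets.boxes_of(camera, name): "position" ([column, row] as shares, 0 to 1, of the picture: columns of its width, rows of its height, amid what is visible of it).
The state is a dict: "clock": time; "joints": joint angles; "joint_vel": joint speeds; "joint_efforts": joint torques, N m; "position": TCP position; "ee_rot": TCP orientation; "contact_force": force on the tool from outside, world axes, zero at the start; "wrist_torque": the same for the moment, N m; "gripper_width": finger opening in mm.
Only numpy, scipy, OpenCV 4.12 (cv2) and the standard library are available. Lean on these libraries where they do the work, as an engineer would, in place of code of your own. Each camera call takes 0.05 s, during which the arm holds its last target.

## Working session

There is one attempt and no reset: what is moved stays moved. The work goes in short steps, Python scripts to look and compute and a tool call to move; the robot and the scene stay as the last step left them, time stands still between calls to the robot, and variables do not carry over. Pictures are saved under pics/ and viewed, and the job is handed in when it is done.

Besides the shell and the picture viewer there is one more tool, called after ">>>" as name(argument=value, ...), one argument or row to a line, values as JSON. jog_arm: Moves the arm, as the interface text tells. Its arguments: {"type":"object","properties":{"rows":{"type":"array","items":{"type":"array"}}},"required":["rows"]}

```bash
ls; mkdir -p pics; python3 - <<'E'
from bench import arm,eyes,nets
import cv2
print(arm.read_state())
for n in("scene","top","wrist"):
    im=eyes.get_image(n); cv2.imwrite(f"pics/{n}0.png",im[:,:,::-1]); print(n,eyes.camera_model(n))
E
```

```text
pics
{'clock': 0.0, 'joints': array([ 1.60758693e+00,  3.85559452e-01,  6.57748968e-03, -4.94479334e-04,
       -1.19396468e+00, -2.58592460e-01]), 'joint_vel': array([ 0.00085148, -0.00070443, -0.00049615, -0.00216073, -0.00065013,
       -0.00018093]), 'joint_efforts': array([-2.86503300e-04, -3.92293489e+01,  1.88398451e+01,  4.18627247e+00,
       -4.60710391e-03,  2.84233197e-07]), 'position': array([137.35154231, 609.11096104, 230.20157535]), 'ee_rot': array([ 9.93846091e-01, -1.10764336e-01, -6.90777569e-05,  1.09726644e-03]), 'contact_force': array([0.3519901 , 0.58306056, 0.16775789]), 'wrist_torque': array([ 0.00902343,  0.00874787, -0.01900686]), 'gripper_width': 85.16492149679819}
scene {'K': array([[431.33662632,   0.        , 314.66696749],
       [  0.        , 431.33662632, 204.15730611],
       [  0.        ,   0.        ,   1.        ]]), 'k1': -0.09295803178408664, 'rvec': array([ 1.3587416 ,  2.42288387, -0.70717502]), 'tvec': array([ 256.37618551, -346.71547594, 1578.77237167])}
top {'K': array([[416.99760371,   0.        , 322.7649689 ],
       [  0.        , 416.99760371, 203.76023612],
       [  0.        ,   0.        ,   1.        ]]), 'k1': -0.0576825192140269, 'rvec': array([ 2.14849063, -2.18751133,  0.11701109]), 'tvec': array([  36.19803692,  551.29530827, 1388.11576436])}
wrist {'K': array([[279.40661828,   0.        , 319.39378791],
       [  0.        , 279.40661828, 201.16639527],
       [  0.        ,   0.        ,   1.        ]]), 'k1': -0.03700905803950658, 'rvec': array([-1.82564464,  2.28103056,  0.36168114]), 'tvec': array([623.91602683, -39.88373438, 382.09292341])}
```

View pics/scene0.png

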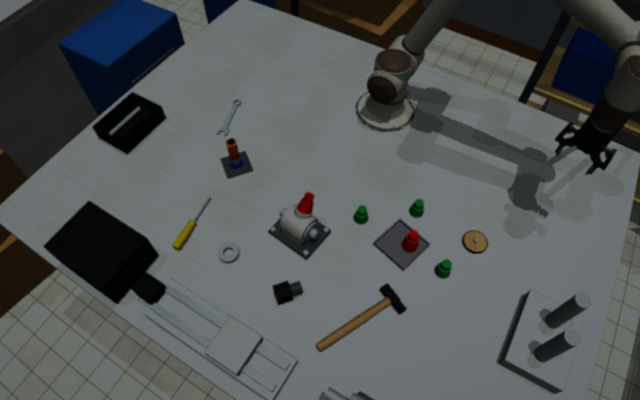

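View pics/top0.png

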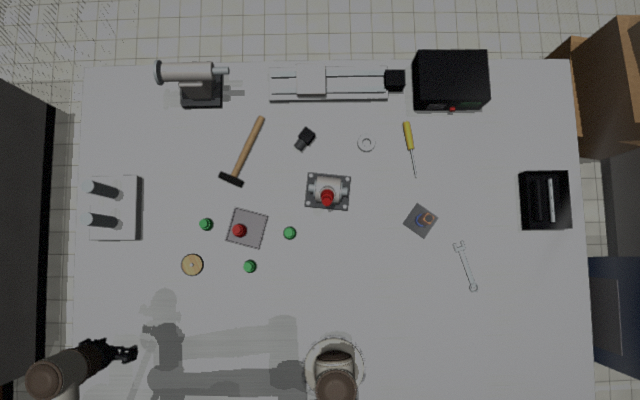

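View pics/wrist0.png

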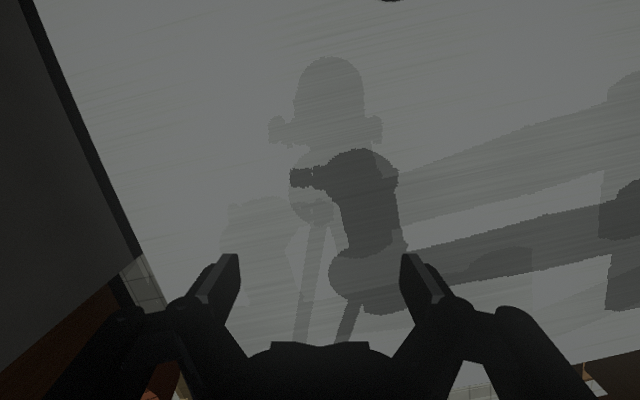

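```bash
cat > h.py <<'E'
import numpy as np, cv2
from scipy.spatial.transform import Rotation as R
from scipy.optimize import least_squares
def proj(cm,P):
    return cv2.projectPoints(np.asarray(P,float).reshape(-1,1,3),cm['rvec'],cm['tvec'],cm['K'],np.array([cm['k1'],0,0,0.]))[0].reshape(-1,2)
def ray(cm,px):
    u=cv2.undistortPoints(np.asarray(px,float).reshape(-1,1,2),cm['K'],np.array([cm['k1'],0,0,0.])).reshape(-1,2)
    M=cv2.Rodrigues(cm['rvec'])[0]; d=np.c_[u,np.ones(len(u))]@M
    return -M.T@np.asarray(cm['tvec']).ravel(), d/np.linalg.norm(d,axis=1)[:,None]
def onz(cm,px,z):
    c,d=ray(cm,px); return c+d*((z-c[2])/d[:,2])[:,None]
def tri(obs): # list of (cm,px)
    A=np.zeros((3,3));b=np.zeros(3)
    for cm,px in obs:
        c,d=ray(cm,[px]);d=d[0];Q=np.eye(3)-np.outer(d,d);A+=Q;b+=Q@c
    return np.linalg.solve(A,b)
E
python3 - <<'E'
from bench import arm,eyes,nets
from h import *
T=eyes.camera_model("top");S=eyes.camera_model("scene")
for n in ["housing","nipple","cap","cap_tray","stack_top","stand","gun","mallet","driver","spanner","camera","bearing","disc"]:
    out=[]
    for c in("top","scene"):
        for d in nets.boxes_of(c,n)[:4]: 
            px=np.array(d['position'])*[640,400]; out.append((c,round(d['conf'],2),px.round(1).tolist(),onz(T if c=="top" else S,[px],30 if 0 else 0)[0].round(0).tolist()[:2]))
    print(n,*out,sep="\n   ")
import cv2
t=cv2.imread("pics/top0.png");s=cv2.imread("pics/scene0.png")
cv2.imwrite("pics/t1.png",cv2.resize(t[150:290,170:370],None,fx=4,fy=4,interpolation=2))
cv2.imwrite("pics/s1.png",cv2.resize(s[170:270,260:460],None,fx=4,fy=4,interpolation=2))
cv2.imwrite("pics/t2.png",cv2.resize(t[180:260,380:480],None,fx=6,fy=6,interpolation=2))
cv2.imwrite("pics/s2.png",cv2.resize(s[120:200,190:290],None,fx=6,fy=6,interpolation=2))
E
```

```text
housing
   ('top', 0.77, [329.9, 188.3], [609.0, 0.0])
nipple
   ('top', 0.52, [327.9, 186.1], [617.0, 7.0])
cap
   ('top', 0.43, [328.9, 196.3], [581.0, 4.0])
   ('scene', 0.72, [399.0, 243.0], [471.0, 283.0])
   ('scene', 0.54, [303.9, 203.8], [501.0, -34.0])
cap_tray
   ('top', 0.7, [248.8, 226.9], [479.0, 283.0])
   ('scene', 0.86, [397.6, 243.3], [474.0, 280.0])
   ('scene', 0.75, [232.6, 252.6], [756.0, -122.0])
stack_top
   ('top', 0.71, [209.1, 223.9], [492.0, 421.0])
   ('top', 0.63, [288.7, 233.1], [455.0, 145.0])
   ('top', 0.3, [327.5, 187.0], [613.0, 9.0])
   ('scene', 0.67, [361.2, 215.0], [443.0, 140.0])
   ('scene', 0.57, [413.1, 239.8], [439.0, 314.0])
   ('scene', 0.5, [440.8, 269.8], [487.0, 425.0])
   ('scene', 0.49, [419.9, 208.8], [327.0, 287.0])
stand
   ('top', 0.84, [416.7, 221.4], [488.0, -298.0])
   ('scene', 0.94, [236.9, 165.2], [488.0, -307.0])
gun
   ('top', 0.54, [424.1, 217.8], [500.0, -325.0])
mallet
   ('top', 0.61, [241.9, 159.1], [718.0, 308.0])
   ('scene', 0.75, [370.7, 313.4], [707.0, 310.0])
   ('scene', 0.67, [474.2, 239.5], [341.0, 474.0])
driver
   ('top', 0.71, [407.5, 136.1], [791.0, -278.0])
   ('scene', 0.78, [182.2, 237.4], [796.0, -284.0])
spanner
   ('top', 0.61, [464.6, 266.1], [330.0, -458.0])
   ('top', 0.47, [305.6, 140.6], [780.0, 83.0])
   ('top', 0.16, [327.6, 195.9], [582.0, 9.0])
   ('scene', 0.78, [229.5, 119.7], [336.0, -457.0])
camera
   ('top', 0.85, [304.8, 136.1], [797.0, 85.0])
   ('top', 0.26, [425.0, 215.5], [508.0, -328.0])
   ('scene', 0.77, [288.5, 291.2], [769.0, 84.0])
bearing
   ('top', 0.63, [326.1, 195.3], [584.0, 14.0])
   ('top', 0.49, [368.8, 138.8], [783.0, -141.0])
   ('top', 0.24, [427.1, 215.2], [509.0, -335.0])
   ('top', 0.21, [302.1, 137.3], [792.0, 95.0])
   ('scene', 0.62, [225.6, 250.4], [761.0, -145.0])
disc
   ('top', 0.65, [192.2, 264.2], [354.0, 479.0])
   ('scene', 0.71, [475.9, 240.7], [342.0, 480.0])
```

```bash
python3 -c "
import cv2,numpy as np
a=[cv2.resize(cv2.imread(f'pics/{n}.png'),(400,300) if n[1]=='2' else (400,280 if n[0]=='t' else 200)) for n in('t1','s1','t2','s2')]
" ; echo
```

```text
(no output)
```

View pics/t1.png

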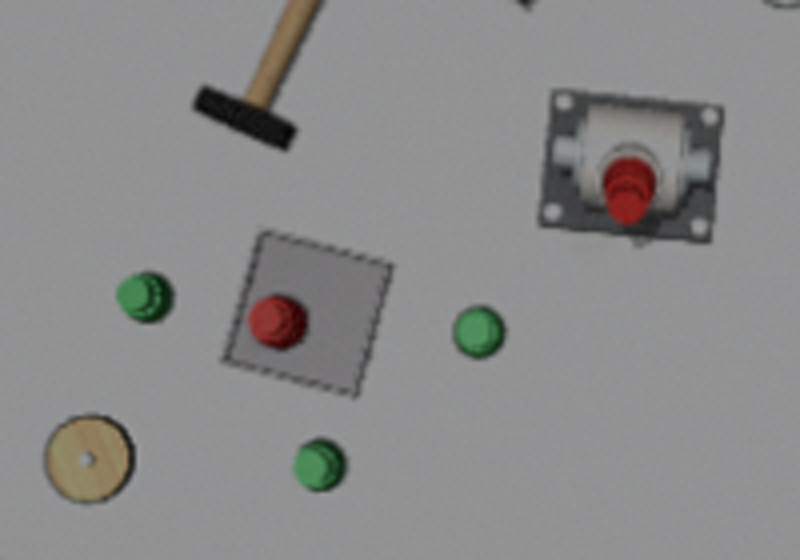

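View pics/s1.png

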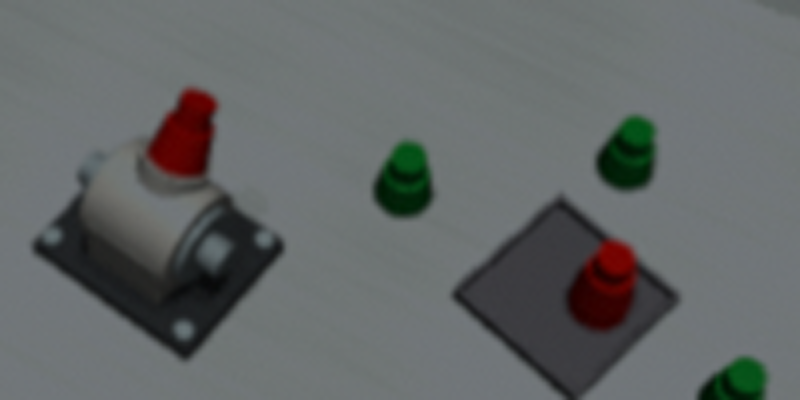

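View pics/t2.png

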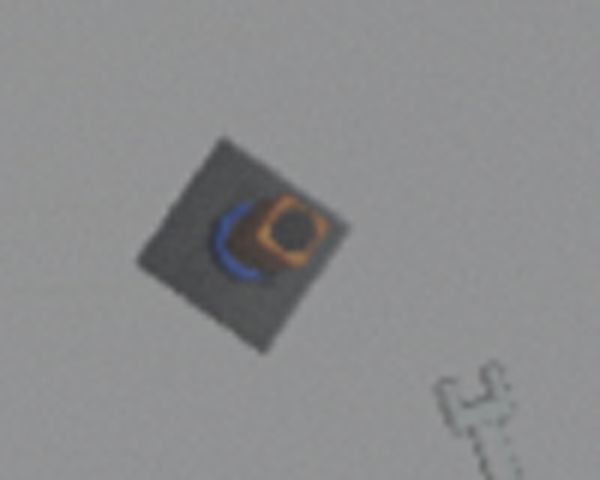

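View pics/s2.png

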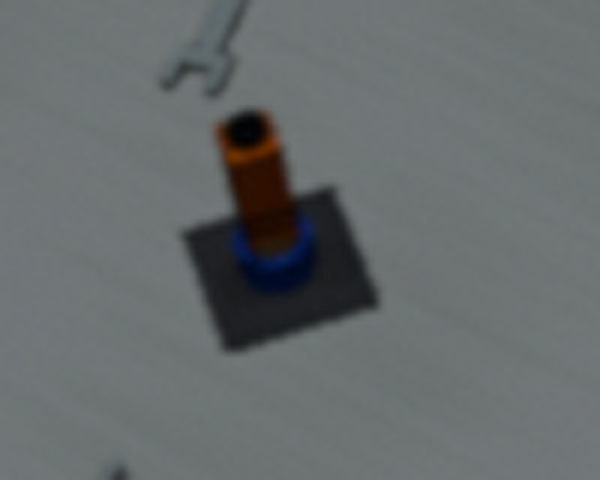

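```bash
cat > m1.py <<'E'
from bench import eyes
from h import *
T=eyes.camera_model("top");S=eyes.camera_model("scene")
def up(p,f,o): return (np.array(p,float)+.5)/f-.5+np.array(o)
t1=lambda p:up(p,4,(170,150)); s1=lambda p:up(p,4,(260,170)); t2=lambda p:up(p,6,(380,180)); s2=lambda p:up(p,6,(190,120))
def rep(n,cm,px,z):
    P=onz(cm,px,z)[:,:2]; c=P.mean(0); e=np.roll(P,-1,0)-P
    print(n,"centre",c.round(1),"sides",np.linalg.norm(e,axis=1).round(1),"yaw",np.degrees(np.arctan2(e[:,1],e[:,0])).round(1))
rep("foot top",T,t1([(553,90),(722,105),(711,242),(540,227)]),10)
rep("foot top z0",T,t1([(553,90),(722,105),(711,242),(540,227)]),0)
rep("tray top",T,t1([(263,230),(393,265),(356,397),(224,361)]),14)
rep("tray sc",S,s1([(453,294),(560,196),(681,298),(575,400)]),14)
rep("stand top",T,t2([(223,137),(349,228),(264,354),(137,262)]),6)
rep("stand sc",S,s2([(182,234),(335,188),(379,303),(230,351)]),6)
# crown tops
print("cap crown", tri([(T,t1((627,207))),(S,s1((200,99)))]))
print("stack crown T z76",onz(T,[t1((268,322))],76),"S",onz(S,[s1((617,255))],76))
print("gun tail T",onz(T,[t2((297,229))],122),"S",onz(S,[s2((246,130))],122), onz(T,t2([(289,193),(327,222),(302,269),(261,238)]),116)[:,:2])
E
python3 m1.py
```

```text
foot top centre [597.8   9. ] sides [147.3 119.8 147.7 120.1] yaw [-96.2 174.   83.9  -6.2]
foot top z0 centre [599.2   8.9] sides [148.3 120.7 148.7 120.9] yaw [-96.2 174.   83.9  -6.2]
tray top centre [475.2 287.4] sides [116.5 116.6 117.5 116.6] yaw [-106.   164.    74.   -16.5]
tray sc centre [476.1 290.6] sides [121.5 119.4 119.6 117.8] yaw [ 165.    74.2  -15.8 -104.9]
stand top centre [ 490.5 -308.9] sides [89.2 88.6 89.4 88.6] yaw [-127.3  143.7   52.7  -36.4]
stand sc centre [ 489.1 -307.6] sides [89.9 87.8 85.4 89.1] yaw [ 142.9   52.6  -36.2 -124.5]
cap crown [546.03863384  15.93803065 149.17775557]
stack crown T z76 [[465.21031066 309.77385786  76.        ]] S [[463.31116873 311.83339604  76.        ]]
gun tail T [[ 491.26753912 -310.3199235   122.        ]] S [[ 489.28344141 -308.83200493  122.        ]] [[ 510.95647795 -308.43116073]
 [ 495.09815699 -328.13151084]
 [ 470.34733675 -313.61662015]
 [ 487.24773625 -292.38735966]]
```

```bash
cat >> h.py <<'E'
def pose(st): return np.array(st['position']),R.from_quat(st['ee_rot'])
def frame(z,y):
    z=np.array(z,float);z/=np.linalg.norm(z);y=np.array(y,float);y-=z*(y@z);y/=np.linalg.norm(y)
    return R.from_matrix(np.c_[np.cross(y,z),y,z])
def plan(p,r,pt,rt,n=None,step=50,deg=9):
    """equal rows; straight line"""
    rv=(r.inv()*rt).as_rotvec(); L=np.linalg.norm(pt-p);A=np.degrees(np.linalg.norm(rv))
    n=n or max(1,int(np.ceil(max(L/step,A/deg))))
    out=[]
    for i in range(n):
        ri=r*R.from_rotvec(rv*i/n)
        out.append((ri.inv().apply((pt-p)/n)/10,np.degrees(rv/n)))
    print("L %.1f ang %.1f n %d"%(L,A,n))
    for d,w in out: print([d.round(2).tolist(),w.round(1).tolist()])
F=np.radians(-6.1); FW=np.array([np.cos(F),np.sin(F),0]); AX=-.5*FW+np.array([0,0,np.sqrt(.75)]); HY=np.array([-np.sin(F),np.cos(F),0])
NIP=np.array([598,9,99.3])-25*FW*[1,1,0]
RN=frame(-AX,-HY)
E
python3 - <<'E'
from bench import arm,eyes
from h import *
st=arm.read_state();p,r=pose(st);W=eyes.camera_model("wrist")
M=cv2.Rodrigues(W['rvec'])[0];c=-M.T@W['tvec']
print("cam in tool",r.inv().apply(c-p),"view dir",r.inv().apply(M[2]),"right",r.inv().apply(M[0]))
print("tcp px",proj(W,[p,p+r.apply([0,0,50]),p+r.apply([0,0,-19])]))
print(NIP,NIP+52*AX)
via=np.array([330,280,330.]);plan(p,r,via,frame([0,0,-1],-HY))
t=NIP+170*AX
plan(via,frame([0,0,-1],-HY),t,RN)
E
```

```text
cam in tool [  80.00203213    0.31572316 -144.36365599] view dir [-3.10389936e-01 -5.28486788e-05  9.50609323e-01] right [1.23310769e-03 9.99999135e-01 4.58224889e-04]
tcp px [[318.79426416 254.95334954]
 [318.96021365 222.12027167]
 [318.70295229 273.04810018]]
[573.1415514   11.65660178  99.3       ] [547.28876485  14.41946764 144.333321  ]
L 394.3 ang 6.6 n 8
[[3.25, 3.49, -1.23], [0.0, 0.0, -0.8]]
[[3.2, 3.54, -1.23], [0.0, 0.0, -0.8]]
[[3.15, 3.58, -1.23], [0.0, 0.0, -0.8]]
[[3.1, 3.63, -1.23], [0.0, 0.0, -0.8]]
[[3.05, 3.67, -1.23], [0.0, 0.0, -0.8]]
[[2.99, 3.72, -1.23], [0.0, 0.0, -0.8]]
[[2.94, 3.76, -1.23], [0.0, 0.0, -0.8]]
[[2.89, 3.8, -1.23], [0.0, 0.0, -0.8]]
L 315.2 ang 30.0 n 7
[[2.65, 3.44, 1.19], [-0.0, 4.3, -0.0]]
[[2.55, 3.44, 1.39], [-0.0, 4.3, -0.0]]
[[2.44, 3.44, 1.57], [-0.0, 4.3, -0.0]]
[[2.32, 3.44, 1.75], [-0.0, 4.3, -0.0]]
[[2.18, 3.44, 1.92], [-0.0, 4.3, -0.0]]
[[2.03, 3.44, 2.08], [-0.0, 4.3, -0.0]]
[[1.87, 3.44, 2.22], [-0.0, 4.3, -0.0]]
```

>>> jog_arm(
  rows=[
    [[3.8,3.4,-1.0],[0,0,-0.8],8.5],
    [[3.8,3.4,-1.0],[0,0,-0.8],8.5],
    [[3.8,3.5,-1.0],[0,0,-0.8],8.5],
    [[3.8,3.5,-1.0],[0,0,-0.8],8.5],
    [[3.8,3.5,-1.0],[0,0,-0.8],8.5],
    [[3.8,3.5,-1.0],[0,0,-0.8],8.5],
    [[3.8,3.6,-1.0],[0,0,-0.8],8.5],
    [[3.8,3.6,-1.0],[0,0,-1.0],8.5],
    [[0,0,0],[0,0,0],8.5],
  ],
)

```text
clock: 2.58
position: [390.5, 279.6, 312.4]
ee_rot: [0.998, -0.056, 0.001, -0.001]
contact_force: [0.6, 0.3, 0.0]
gripper_width: 85.3
```

```bash
cat > look.py <<'E'
import sys
from bench import arm,eyes
from h import *
import pickle
n=sys.argv[1]
st=arm.read_state();W=eyes.camera_model("wrist");im=eyes.get_image("wrist")
cv2.imwrite(f"pics/{n}.png",im[:,:,::-1]);pickle.dump((st,W,im),open(f"pics/{n}.pkl","wb"))
print(st['clock'],st['position'].round(1),st['joints'].round(2),st['gripper_width'],st['contact_force'].round(1))
E
python3 look.py w1
```

```text
2.575 [390.5 279.6 312.4] [ 0.96  0.08 -0.19  0.   -1.3   0.5 ] 85.3290523259178 [0.6 0.3 0. ]
```

View pics/w1.png

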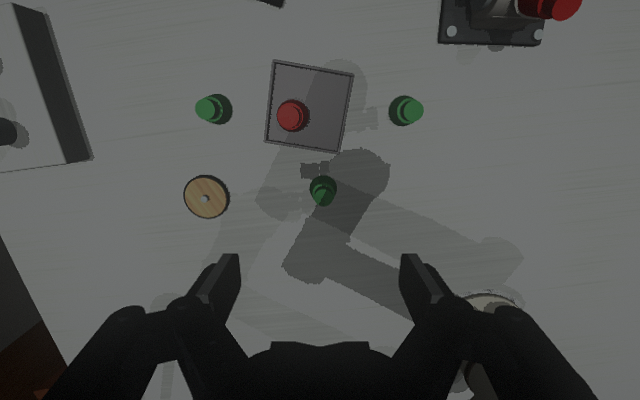

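```bash
python3 - <<'E'
import cv2
i=cv2.imread("pics/w1.png")
cv2.imwrite("pics/w1a.png",cv2.resize(i[50:160,250:370],None,fx=5,fy=5,interpolation=2))
E
```

```text
(no output)
```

View pics/w1a.png

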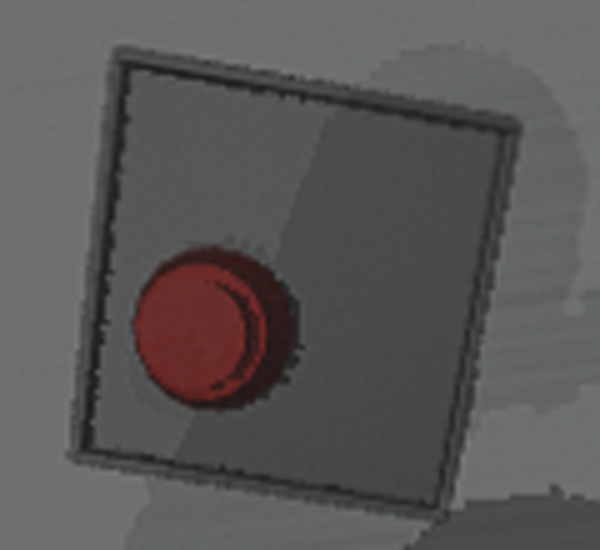

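```bash
cat > fit.py <<'E'
from h import *
from scipy.optimize import minimize
a=np.linspace(0,2*np.pi,40,endpoint=False);C=np.c_[np.cos(a),np.sin(a),0*a]
CAP=[((0,23.5),(32,18)),((32,14),(52,14))]
STACK=[((0,23.5),(32,18)),((20,23.5),(52,18)),((52,14),(72,14))]
def red(im,thr=25):
    x=im.astype(int); m=((x[...,0]-np.maximum(x[...,1],x[...,2]))>thr); m&=(x[...,0]>1.8*np.maximum(x[...,1],x[...,2])) 
    return m.astype(np.uint8)
def draw(cm,o,ax,segs,box,f=4):
    rot=frame(ax,[0,1,0.01]);x0,y0,x1,y1=box
    M=np.zeros(((y1-y0)*f,(x1-x0)*f),np.uint8)
    for s in segs:
        P=np.vstack([o+rot.apply(C*r+[0,0,z]) for z,r in s])
        q=proj(cm,P); q=((q-[x0-.5,y0-.5])*f-.5)
        cv2.fillConvexPoly(M,cv2.convexHull(np.round(q*16).astype(np.int32)),1,lineType=8,shift=4)
    return cv2.resize(M.astype(np.float32),None,fx=1/f,fy=1/f,interpolation=cv2.INTER_AREA)
def fit(views,model,x0,scale):
    """views: (cm,mask float,box); model(x)->(o,ax,segs)"""
    def cost(d):
        o,ax,s=model(np.array(x0)+d*scale)
        return sum(((draw(cm,o,ax,s,b)-m[b[1]:b[3],b[0]:b[2]])**2).sum()/m[b[1]:b[3],b[0]:b[2]].sum() for cm,m,b in views)
    n=len(x0);sim=np.vstack([np.zeros(n),np.eye(n)])-.3
    r=minimize(cost,np.zeros(n),method='Nelder-Mead',options=dict(initial_simplex=sim,xatol=.02,fatol=1e-5,maxiter=400))
    return np.array(x0)+r.x*scale,r.fun
E
python3 - <<'E'
from fit import *
import pickle
from bench import eyes
st,W,im=pickle.load(open("pics/w1.pkl","rb"))
T=eyes.camera_model("top");S=eyes.camera_model("scene")
ti=cv2.imread("pics/top0.png")[:,:,::-1];si=cv2.imread("pics/scene0.png")[:,:,::-1]
m=red(im,12);b=(265,85,325,145);print(m[b[1]:b[3],b[0]:b[2]].sum())
mt=red(ti,20);ms=red(si,20)
bt=(225,215,255,245);bs=(395,220,430,260)
for n,v in dict(w=[(W,m,b)],t=[(T,mt,bt)],s=[(S,ms,bs)]).items():
    print(n,*fit(v,lambda x:(np.array([x[0],x[1],4]),[0,0,1],STACK),[464,311],np.array([4,4.])))
bt=(315,180,345,212);bs=(290,185,320,220)
print(mt[bt[1]:bt[3],bt[0]:bt[2]].sum(),ms[bs[1]:bs[3],bs[0]:bs[2]].sum())
mod=lambda x:(np.array(x),AX,CAP)
print("cap TS",*fit([(T,mt,bt),(S,ms,bs)],mod,NIP,np.array([4,4,4.])))
for n,v in dict(t=[(T,mt,bt)],s=[(S,ms,bs)]).items():
    print(n,*fit(v,lambda x:(np.array([x[0],x[1],99.3]),AX,CAP),NIP[:2],np.array([4,4.])))
print("tray w",onz(W,np.array([(117,47),(520,122),(437,517),(73,457)])/5+[250-.4,50-.4],14)[:,:2].mean(0))
E
```

```text
582
w [467.36084776 312.7510076 ] 0.4015249140893471
t [467.93255471 313.25366293] 0.16187389184397163
s [463.18357544 311.63222961] 0.09301669675090253
168 250
cap TS [569.88879291  12.04414679 100.17867155] 0.23698995535714285
t [569.86981077  13.19800059] 0.10679408482142858
s [569.54056949  11.10697524] 0.12128125
tray w [475.5132345  289.36883001]
```

```bash
sed -i 's/1.8\*np.max/1.5*np.max/' fit.py; python3 - <<'E'
from fit import *
import pickle
from bench import arm
st,W,im=pickle.load(open("pics/w1.pkl","rb"))
b=(265,85,325,145)
for thr in(6,10,15):
    m=red(im,thr);print(m[b[1]:b[3],b[0]:b[2]].sum(),*fit([(W,m,b)],lambda x:(np.array([x[0],x[1],4]),[0,0,1],STACK),[464,311],np.array([4,4.])))
p,r=pose(arm.read_state())
plan(p,r,NIP+190*AX-15*FW,RN)
E
```

```text
710 [467.29079108 312.42114084] 0.14940580985915494
710 [467.29079108 312.42114084] 0.14940580985915494
685 [467.41760947 312.74500314] 0.19054516423357665
L 272.0 ang 30.0 n 6
[[1.7, 4.13, 0.8], [-0.0, 5.0, -0.0]]
[[1.62, 4.13, 0.94], [-0.0, 5.0, -0.0]]
[[1.53, 4.13, 1.08], [-0.0, 5.0, -0.0]]
[[1.43, 4.13, 1.21], [-0.0, 5.0, -0.0]]
[[1.31, 4.13, 1.33], [-0.0, 5.0, -0.0]]
[[1.19, 4.13, 1.44], [-0.0, 5.0, -0.0]]
```

>>> jog_arm(
  rows=[
    [[1.7,4.1,0.8],[0,5,0],8.5],
    [[1.6,4.1,0.9],[0,5,0],8.5],
    [[1.5,4.1,1.1],[0,5,0],8.5],
    [[1.4,4.2,1.2],[0,5,0],8.5],
    [[1.3,4.1,1.3],[0,5,0],8.5],
    [[1.2,4.1,1.4],[0,5,0],8.5],
    [[0,0,0],[0,0,0],8.5],
  ],
)

```text
clock: 3.5
position: [459.8, 22.3, 261.4]
ee_rot: [0.965, -0.053, 0.256, 0.016]
contact_force: [0.0, -0.5, 0.4]
gripper_width: 84.7
```

```bash
python3 look.py w2; python3 - <<'E'
from fit import *
import pickle
st,W,im=pickle.load(open("pics/w2.pkl","rb"))
b0=proj(W,[NIP+26*AX])[0]; b=(int(b0[0]-80),int(b0[1]-80),int(b0[0]+80),int(b0[1]+80))
b=(max(b[0],0),max(b[1],0),min(b[2],640),min(b[3],400));print(b0)
m=red(im,8);print(m[b[1]:b[3],b[0]:b[2]].sum())
print(*fit([(W,m,b)],lambda x:(np.array([x[0],x[1],99.3]),AX,CAP),[570,12],np.array([4,4.])))
E
```

```text
3.5 [459.8  22.3 261.4] [ 0.55 -0.17 -0.87  0.63 -0.54  0.42] 84.71940487613766 [ 0.  -0.5  0.4]
[317.32611267 167.53981363]
1165
[571.87309299  12.12662684] 0.03648068669527897
```

View pics/w2.png

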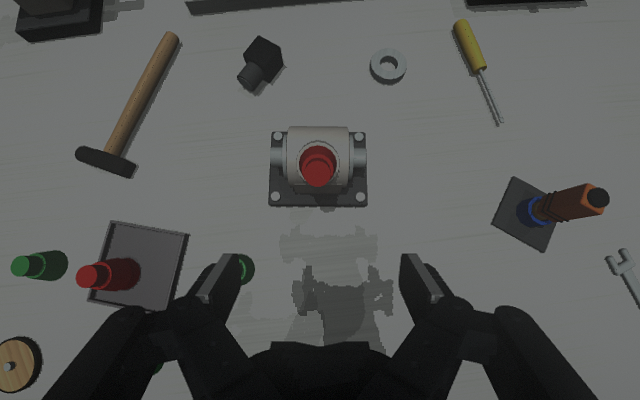

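```bash
python3 - <<'E'
from fit import *
import pickle
from bench import arm
st,W,im=pickle.load(open("pics/w2.pkl","rb"))
m=red(im,8)
b=(60,240,160,320)
print("stack",*fit([(W,m,b)],lambda x:(np.array([x[0],x[1],4]),[0,0,1],STACK),[465,312],np.array([4,4.])))
b=(277,125,357,205)
def ax(t,F): return np.array([-np.sin(t)*np.cos(F),-np.sin(t)*np.sin(F),np.cos(t)])
print("cap",*fit([(W,m,b)],lambda x:(np.array([x[0],x[1],99.3]),ax(np.radians(30),np.radians(x[2])),CAP),[572,12,-6],np.array([4,4.,3])))
rep=onz(W,[(270,132),(366,132),(369,206),(269,206)],10)[:,:2];print(rep,rep.mean(0))
p,r=pose(arm.read_state()); N=np.array([571.9,12.1,99.3])
plan(p,r,N+100*AX,RN)
E
```

```text
stack [467.08244782 313.93941918] 0.10460856541450778
cap [571.82930328  12.14740566  -6.05469598] 0.036772398068669526
[[665.51359012  78.82834971]
 [648.85835918 -74.86116263]
 [528.26718184 -61.95732573]
 [544.72767548  89.03774817]] [596.84170165   7.76190238]
L 98.6 ang 0.1 n 2
[[0.72, 0.02, 4.88], [0.0, 0.0, -0.0]]
[[0.71, 0.02, 4.88], [0.0, 0.0, -0.0]]
```

>>> jog_arm(
  rows=[
    [[0.7,0,4.9],[0,0,0],8.5],
    [[0.7,0,4.9],[0,0,0],8.5],
    [[0,0,0],[0,0,0],8.5],
  ],
)

```text
clock: 3.92
position: [517.7, 16.4, 209.2]
ee_rot: [0.962, -0.053, 0.267, 0.021]
contact_force: [0.2, -0.5, 0.9]
gripper_width: 85.0
```

```bash
python3 look.py w3; python3 - <<'E'
from fit import *
import pickle
from bench import arm
st,W,im=pickle.load(open("pics/w3.pkl","rb"))
m=red(im,8)
b0=proj(W,[NIP+26*AX])[0].astype(int); b=(b0[0]-70,b0[1]-70,b0[0]+70,b0[1]+70)
def ax(t,F): return np.array([-np.sin(t)*np.cos(F),-np.sin(t)*np.sin(F),np.cos(t)])
print("cap",*fit([(W,m,b)],lambda x:(np.array([x[0],x[1],99.3]),AX,CAP),[572,12],np.array([4,4.])))
s,f=fit([(W,m,b)],lambda x:(np.array([x[0],x[1],99.3]),ax(np.radians(30),np.radians(x[2])),CAP),[572,12,-6],np.array([4,4.,3]))
print(s,f)
p,r=pose(arm.read_state()); N=np.array([s[0],s[1],99.3])
print("tool z vs ax",r.as_matrix()[:,2],AX)
print((p-N)@AX, (p-N)-AX*((p-N)@AX))
plan(p,r,N+36*AX,RN,n=3)
E
```

```text
3.925 [517.7  16.4 209.2] [ 0.31 -0.   -0.95  1.08 -0.25  0.15] 84.97127044947473 [ 0.2 -0.5  0.9]
cap [571.38097838  12.03328035] 0.019928593366093365
[571.35687115  11.7247079   -7.02021567] 0.020205006142506143
tool z vs ax [ 0.51287404 -0.06802338 -0.85576459] [-0.49716897  0.05313204  0.8660254 ]
123.18241641567143 [ 7.41750385 -1.5913363   4.35588112]
L 87.6 ang 1.4 n 3
[[-0.35, -0.06, 2.9], [0.3, -0.4, -0.0]]
[[-0.33, -0.05, 2.9], [0.3, -0.4, -0.0]]
[[-0.31, -0.04, 2.9], [0.3, -0.4, -0.0]]
```

View pics/w3.png

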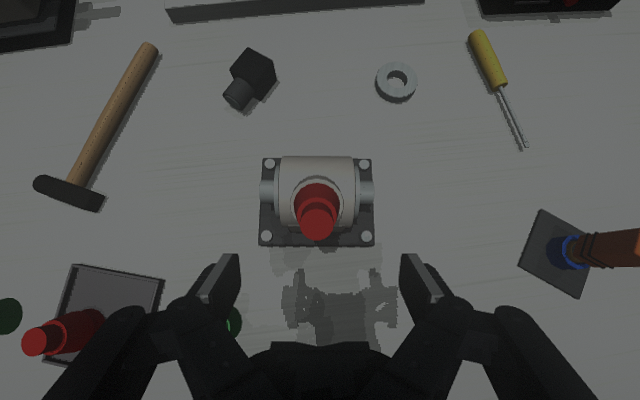

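```bash
cat > fk.py <<'E'
from h import *
def fk(q,P):
    a1,h,L2,e,L4,d6,b=P[:7]
    rx=lambda t:R.from_rotvec([t,0,0]);ry=lambda t:R.from_rotvec([0,t,0]);rz=lambda t:R.from_rotvec([0,0,t])
    R1=rz(q[0]);R2=R1*ry(q[1]);R3=R2*ry(-q[2]);R4=R3*rx(q[3]*P[7]);R5=R4*ry(-q[4]);R6=R5*rx(q[5]*P[8])
    wc=R1.apply([a1,-b,h])+R2.apply([0,0,L2])+R3.apply([L4,0,e])
    t=wc+R6.apply([d6,0,0])
    return t,R6*R.from_matrix(np.array([[0,0,1],[0,1,0],[-1,0,0.]])) # tool z = x6
E
python3 - <<'E'
from fk import *
import pickle
from bench import arm
D=[pickle.load(open(f"pics/{n}.pkl","rb"))[0] for n in("w1","w2","w3")]
D.append(dict(joints=np.array([1.60758693,.385559452,.00657748968,-4.94479334e-04,-1.19396468,-.258592460]),position=np.array([137.35154231,609.11096104,230.20157535]),ee_rot=np.array([ 9.93846091e-01,-1.10764336e-01,-6.90777569e-05,1.09726644e-03])))
for s4 in(1,-1):
  for s6 in(1,-1):
    def res(P,full=False):
        o=[]
        for s in D:
            t,r=fk(s['joints'],list(P[:7])+[s4,s6])
            o+=list(t-s['position'])
            o+=list(50*(r.as_matrix()[:,2]-R.from_quat(s['ee_rot']).as_matrix()[:,2]))
        return np.r_[o,1e-3*(P-[0,350,400,50,400,250,160])]
    s=least_squares(res,[0,350,400,50,400,250,160.])
    print(s4,s6,s.x.round(1),s.cost, res(s.x).round(1)[:24])
    for q in D: print(np.degrees((R.from_quat(q['ee_rot']).inv()*fk(q['joints'],list(s.x)+[s4,s6])[1]).as_rotvec()).round(1))
E
```

```text
1 1 [ 385.4 -430.9  427.7  212.3  -22.4  -88.6  158.6] 2758.683786895116 [  0.5   3.  -18.   -0.    0.    0.  -24.9  24.8 -16.5 -15.8  26.1   0.
  16.1 -33.3   5.1  -6.7  21.1   0.   -1.2   0.5  29.3   0.    0.    0. ]
[-1.000e-01 -1.000e-01  1.471e+02]
[  34.8   34.8 -150.7]
[  22.6   22.6 -128.8]
[ 0.   0.  60.3]
1 -1 [ 385.4 -430.9  427.7  212.3  -22.4  -88.6  158.6] 2758.683786895167 [  0.5   3.  -18.   -0.    0.   -0.  -24.9  24.8 -16.5 -15.8  26.1   0.
  16.1 -33.3   5.1  -6.7  21.1   0.   -1.2   0.5  29.3   0.    0.    0. ]
[-0.  -0.1 90. ]
[-17.2 -45.3 147.6]
[  20.4   27.4 -144.9]
[ 0.1  0.  90. ]
-1 1 [ 269.6 -149.   500.6  123.7  111.   138.6  152. ] 1612.1821885569275 [ -7.6   2.9 -11.8   0.    0.    0.  -14.8  20.9 -13.4   0.   -0.   -0.
  13.3 -38.9   5.3  -0.   -0.    0.   -7.8   2.6  19.9   0.   -0.    0. ]
[  0.    0.  147.1]
[  0.    0.  138.4]
[ -0.    0.  106.7]
[-0.   0.  60.4]
-1 -1 [ 269.6 -149.   500.6  123.7  111.   138.6  152. ] 1612.1821885569211 [ -7.6   2.9 -11.8   0.    0.    0.  -14.8  20.9 -13.4   0.    0.    0.
  13.3 -38.9   5.3   0.   -0.    0.   -7.8   2.6  19.9   0.   -0.    0. ]
[ 0.  0. 90.]
[ 0.  0. 90.]
[-0.  0. 90.]
[-0.  0. 90.]
```

```bash
cat > fkfit.py <<'E'
from fk import *
import pickle,glob,itertools
D=[pickle.load(open(f,"rb"))[0] for f in sorted(glob.glob("pics/w*.pkl"))]
D.append(dict(joints=np.array([1.60758693,.385559452,.00657748968,-4.94479334e-04,-1.19396468,-.258592460]),position=np.array([137.35154231,609.11096104,230.20157535]),ee_rot=np.array([ 9.93846091e-01,-1.10764336e-01,-6.90777569e-05,1.09726644e-03])))
def chain(q):
    rx=lambda t:R.from_rotvec([t,0,0]);ry=lambda t:R.from_rotvec([0,t,0]);rz=lambda t:R.from_rotvec([0,0,t])
    R1=rz(q[0]);R2=R1*ry(q[1]);R3=R2*ry(-q[2]);R4=R3*rx(-q[3]);R5=R4*ry(-q[4]);R6=R5*rx(-q[5])
    return [r.as_matrix() for r in(R1,R2,R3,R4,R5,R6)]
names=[f"{a}{i}" for i in range(1,7) for a in "xyz"]
def rows(q): return np.hstack(chain(q))
A=np.vstack([rows(s['joints']) for s in D]);y=np.concatenate([s['position'] for s in D])
E
python3 - <<'E'
from fkfit import *
base=["x1","z1","z2","x3","z3","x6"]
for extra in [["y1"],["y4"],["y5"],["y6"],["y5","z4"],["y5","z5"],["y4","z4"],["y1","z4"],["y1","z5"],["y1","y5"]]:
    idx=[names.index(n) for n in base+extra]
    a=A[:,idx]; x=np.linalg.solve(a.T@a+1e-5*np.eye(len(idx)),a.T@y)
    print(extra,x.round(1),"rms",np.sqrt(np.mean((a@x-y)**2)).round(2))
E
```

```text
['y1'] [ 269.7 -148.9  500.5  111.   123.7  138.6 -152. ] rms 16.39
['y4'] [   0.   160.5  564.9  421.7    0.   297.6 -159.8] rms 0.01
['y5'] [   0.   160.5  564.9  421.7    0.   297.6 -159.8] rms 0.01
['y6'] [-126.5  -58.   856.   445.5   66.   416.3 -165.8] rms 11.6
['y5', 'z4'] [ 1.000e-01  1.603e+02  5.648e+02  4.217e+02  2.000e-01  2.974e+02
 -1.598e+02 -1.000e-01] rms 0.02
['y5', 'z5'] [ 2.000e-01  1.604e+02  5.648e+02  4.217e+02  0.000e+00  2.974e+02
 -1.598e+02 -1.000e-01] rms 0.01
['y4', 'z4'] [ 1.000e-01  1.603e+02  5.648e+02  4.217e+02  2.000e-01  2.974e+02
 -1.598e+02 -1.000e-01] rms 0.02
['y1', 'z4'] [ 204.3  113.2  599.9  179.1  -66.1  407.7 -159.2  115.9] rms 8.14
['y1', 'z5'] [  67.    21.7  573.6  202.8  112.2  344.1 -159.3  101.1] rms 7.77
['y1', 'y5'] [ 3.000e-01  1.602e+02  5.648e+02  4.214e+02  2.000e-01  2.974e+02
 -2.000e-01 -1.597e+02] rms 0.02
```

```bash
cat > ik.py <<'E'
from fkfit import chain
from h import *
LO=np.array([-3.14,-1.21,-1.07,-3.16,-2.99,-3.1]);HI=np.array([3.14,2.06,1.41,2.05,-.16,3.1])
M6=np.array([[0,0,1],[-1,0,0],[0,-1,0.]])
def FK(q):
    c=chain(q)
    t=np.array([0,0,160.5])+c[1]@[0,0,564.9]+c[2]@[421.7,0,0]+c[4]@[0,-159.8,0]+c[5]@[297.6,0,0]
    return t,R.from_matrix(c[5]@M6)
def IK(p,r,q0):
    def f(q):
        t,rr=FK(q); return np.r_[(t-p)/100,(r.inv()*rr).as_rotvec()]
    s=least_squares(f,np.clip(q0,LO+1e-3,HI-1e-3),bounds=(LO,HI)); return s.x,s.cost
def IKall(p,r,n=60,seed=0):
    g=np.random.default_rng(seed);S=[]
    for i in range(n):
        q,c=IK(p,r,g.uniform(LO,HI))
        if c<1e-6 and not any(np.abs(q-s).max()<.02 for s in S): S.append(q)
    return S
E
python3 - <<'E'
from ik import *
import pickle
for n in("w1","w3"):
    s=pickle.load(open(f"pics/{n}.pkl","rb"))[0];t,r=FK(s['joints']);print(t-s['position'],(r.inv()*R.from_quat(s['ee_rot'])).magnitude())
N=np.array([571.4,12.0,99.3])
for z in(36,100,190):
  for flip in(0,1):
    rr=RN*R.from_rotvec([0,0,np.pi*flip])
    print(z,flip);[print("  ",q.round(2)) for q in IKall(N+z*AX,rr)]
print("now",s['joints'].round(2))
E
```

```text
[-0.0553251  -0.07909011  0.02692555] 2.0631114865828046e-16
[-0.10655926 -0.01073559  0.06700159] 1.2967638145023627e-16
36 0
36 1
100 0
100 1
190 0
   [ 0.52 -0.14 -0.84  0.62 -0.52  0.46]
190 1
   [ 0.52 -0.14 -0.84  0.62 -0.52 -2.69]
now [ 0.31 -0.   -0.95  1.08 -0.25  0.15]
```

```bash
python3 - <<'E'
from ik import *
N=np.array([571.4,12.0,99.3])
for psi in(0,30,60,90,-30,-60):
    d=R.from_rotvec(AX*np.radians(psi)).apply(-HY)
    for be in(-45,-30,-20,-15,-10,-5,0,5,10,15,20,30):
        rr=R.from_rotvec(d*np.radians(be))*frame(-AX,d)
        o=[]
        for z in(36,90):
            S=IKall(N+z*AX,rr,25)
            o.append([q.round(2).tolist() for q in S])
        if all(o): print(psi,be,rr.as_matrix()[:,2].round(2),[x[0] for x in o],[len(x) for x in o])
E
```

```text
0 -45 [-0.26  0.03 -0.97] [[0.26, 0.49, -0.09, -0.1, -1.24, 1.24], [0.28, 0.4, -0.1, -0.1, -1.32, 1.22]] [1, 1]
0 -30 [ 0.  0. -1.] [[0.32, 0.36, -0.31, -0.0, -0.9, 1.15], [0.34, 0.27, -0.31, -0.0, -0.99, 1.12]] [1, 1]
0 -20 [ 0.17 -0.02 -0.98] [[0.36, 0.29, -0.48, 0.13, -0.65, 1.01], [0.39, 0.19, -0.48, 0.12, -0.76, 1.0]] [1, 1]
0 -15 [ 0.26 -0.03 -0.97] [[0.38, 0.25, -0.59, 0.25, -0.51, 0.88], [0.41, 0.15, -0.58, 0.22, -0.63, 0.89]] [1, 1]
0 -10 [ 0.34 -0.04 -0.94] [[0.37, 0.22, -0.73, 0.49, -0.34, 0.65], [0.42, 0.12, -0.69, 0.38, -0.49, 0.73]] [1, 1]
0 30 [ 0.86 -0.09 -0.5 ] [[-0.38, 0.32, -0.92, -2.78, -0.74, -1.7], [-0.38, 0.12, -0.87, -2.65, -0.51, -1.87]] [1, 1]
30 -45 [-0.21 -0.33 -0.92] [[0.43, 0.5, -0.23, 0.23, -1.2, 1.33], [0.46, 0.41, -0.24, 0.22, -1.28, 1.33]] [1, 1]
30 -30 [ 0.03 -0.25 -0.97] [[0.44, 0.37, -0.44, 0.32, -0.87, 1.26], [0.47, 0.27, -0.44, 0.3, -0.97, 1.27]] [1, 1]
30 -20 [ 0.19 -0.19 -0.96] [[0.43, 0.29, -0.6, 0.45, -0.63, 1.15], [0.47, 0.19, -0.58, 0.39, -0.75, 1.19]] [1, 1]
30 -15 [ 0.27 -0.16 -0.95] [[0.41, 0.26, -0.7, 0.57, -0.49, 1.05], [0.47, 0.15, -
[... 2223 characters left out ...]
]
-30 -10 [ 0.37  0.05 -0.93] [[0.35, 0.22, -0.69, 0.28, -0.3, 0.36], [0.39, 0.11, -0.67, 0.23, -0.44, 0.39]] [1, 1]
-60 -45 [ 0.11  0.6  -0.79] [[-0.09, 0.42, -0.13, -0.76, -1.1, 1.07], [-0.09, 0.32, -0.15, -0.73, -1.15, 1.01]] [1, 1]
-60 -30 [ 0.26  0.41 -0.88] [[0.05, 0.3, -0.28, -0.6, -0.77, 0.88], [0.07, 0.2, -0.3, -0.55, -0.83, 0.8]] [1, 1]
-60 -20 [ 0.35  0.26 -0.9 ] [[0.19, 0.24, -0.43, -0.39, -0.52, 0.61], [0.22, 0.13, -0.45, -0.32, -0.59, 0.51]] [1, 1]
-60 -15 [ 0.39  0.18 -0.9 ] [[0.27, 0.22, -0.54, -0.19, -0.38, 0.37], [0.3, 0.11, -0.56, -0.13, -0.46, 0.28]] [1, 1]
-60 -10 [ 0.43  0.11 -0.9 ] [[0.33, 0.21, -0.72, 0.22, -0.19, -0.09], [0.37, 0.09, -0.7, 0.18, -0.33, -0.07]] [1, 1]
```

```bash
cat >> ik.py <<'E'
D0=-HY
def RT(be): return R.from_rotvec(D0*np.radians(be))*RN
N=np.array([571.4,12.0,99.3])
RG=RT(-15)
E
python3 - <<'E'
from ik import *
from bench import arm
p,r=pose(arm.read_state());plan(p,r,N+100*AX,RG,n=4)
# placement options
for yaw in range(-90,91,15):
    d=R.from_euler('z',yaw,degrees=True).apply(D0)
    for be in (-15,):
        rr=R.from_rotvec(d*np.radians(be))*frame([0,0,-1],d)
        S=[IKall(np.array([467,313,44+36+h]),rr,15) for h in(0,70)]
        print(yaw,[[q.round(2).tolist() for q in s] for s in S])
E
```

```text
L 24.8 ang 16.2 n 4
[[-0.23, -0.03, 0.57], [0.2, -4.0, -0.0]]
[[-0.19, -0.03, 0.59], [0.2, -4.0, -0.0]]
[[-0.15, -0.03, 0.6], [0.2, -4.0, -0.0]]
[[-0.1, -0.03, 0.61], [0.2, -4.0, -0.0]]
-90 [[[0.78, 0.38, -0.36, -0.28, -0.64, -0.68]], [[0.78, 0.29, -0.3, -0.23, -0.79, -0.74]]]
-75 [[[0.75, 0.41, -0.3, -0.32, -0.74, -0.37]], [[0.75, 0.32, -0.24, -0.28, -0.89, -0.43]]]
-60 [[[0.73, 0.43, -0.24, -0.34, -0.84, -0.09]], [[0.73, 0.35, -0.18, -0.3, -0.98, -0.15]]]
-45 [[[0.72, 0.46, -0.2, -0.33, -0.93, 0.16]], [[0.73, 0.38, -0.13, -0.3, -1.07, 0.1]]]
-30 [[[0.73, 0.49, -0.16, -0.3, -1.0, 0.39]], [[0.73, 0.41, -0.09, -0.28, -1.14, 0.34]]]
-15 [[[0.74, 0.51, -0.13, -0.27, -1.07, 0.61]], [[0.74, 0.43, -0.06, -0.25, -1.2, 0.56]]]
0 [[[0.76, 0.53, -0.11, -0.22, -1.11, 0.82]], [[0.76, 0.46, -0.04, -0.21, -1.25, 0.78]]]
15 [[[0.79, 0.55, -0.1, -0.17, -1.14, 1.02]], [[0.79, 0.47, -0.03, -0.16, -1.28, 1.0]]]
30 [[[0.82, 0.55, -0.11, -0.11, -1.15, 1.22]], [[0.82, 0.48, -0.04, -0.11, -1.29, 1.21]]]
45 [[[0.85, 0.55, -0.13, -0.05, -1.14, 1.42]], [[0.85, 0.48, -0.06, -0.05, -1.29, 1.42]]]
60 [[[0.89, 0.55, -0.17, 0.02, -1.12, 1.62]], [[0.89, 0.47, -0.09, 0.01, -1.26, 1.62]]]
75 [[[0.92, 0.54, -0.21, 0.08, -1.07, 1.81]], [[0.92, 0.46, -0.14, 0.08, -1.22, 1.82]]]
90 [[[0.95, 0.52, -0.27, 0.15, -1.01, 1.99]], [[0.95, 0.44, -0.2, 0.14, -1.16, 2.02]]]
```

All reachable with a 15° tilted grip. Move to the pre-grasp.

>>> jog_arm(
  rows=[
    [[-0.2,0,0.6],[0.2,-4,0],8.5],
    [[-0.2,0,0.6],[0.2,-4,0],8.5],
    [[-0.15,0,0.6],[0.2,-4,0],8.5],
    [[-0.1,-0.1,0.6],[0.2,-4,0],8.5],
    [[0,0,0],[0,0,0],8.5],
  ],
)

```text
clock: 4.6
position: [525.3, 17.5, 191.3]
ee_rot: [0.988, -0.054, 0.145, 0.007]
contact_force: [-0.0, -0.1, -1.3]
gripper_width: 85.2
```

```bash
python3 look.py w4; cat > capfit.py <<'E'
import sys
from fit import *
from ik import *
import pickle
from bench import arm
st,W,im=pickle.load(open(f"pics/{sys.argv[1]}.pkl","rb"))
m=red(im,8)
b0=proj(W,[N+26*AX])[0].astype(int); b=(b0[0]-70,b0[1]-80,b0[0]+70,b0[1]+80)
s,f=fit([(W,m,b)],lambda x:(np.array([x[0],x[1],99.3]),AX,CAP),[572,12],np.array([4,4.]))
print(s,f)
p,r=pose(arm.read_state());plan(p,r,N+float(sys.argv[2])*AX,RG,n=3)
E
python3 capfit.py w4 36
```

```text
4.6 [525.3  17.5 191.3] [ 0.42  0.12 -0.59  0.25 -0.62  0.86] 85.16670156912828 [-0.  -0.1 -1.3]
[571.37064438  11.92096405] 0.017913732394366198
L 67.0 ang 1.7 n 3
[[0.36, -0.02, 2.2], [-0.0, -0.6, -0.1]]
[[0.38, -0.02, 2.2], [-0.0, -0.6, -0.1]]
[[0.4, -0.02, 2.2], [-0.0, -0.6, -0.1]]
```

>>> jog_arm(
  rows=[
    [[0.35,0,2.2],[0,-0.6,0],8.5],
    [[0.4,0,2.2],[0,-0.6,-0.1],8.5],
    [[0.4,-0.1,2.2],[0,-0.5,-0.1],8.5],
    [[0,0,0],[0,0,0],8.5],
  ],
)

```text
clock: 5.15
position: [551.5, 11.9, 128.3]
ee_rot: [0.99, -0.053, 0.128, 0.009]
contact_force: [-0.5, 0.8, 0.2]
gripper_width: 84.7
```

```bash
python3 look.py w5; python3 capfit.py w5 36
```

```text
5.15 [551.5  11.9 128.3] [ 0.37  0.26 -0.59  0.25 -0.51  0.88] 84.66872899774006 [-0.5  0.8  0.2]
[571.06427543  11.95295768] 0.008399960791793828
L 2.7 ang 0.3 n 3
[[0.05, -0.07, -0.03], [0.1, 0.1, -0.0]]
[[0.05, -0.07, -0.03], [0.1, 0.1, -0.0]]
[[0.05, -0.07, -0.03], [0.1, 0.1, -0.0]]
```

View pics/w5.png

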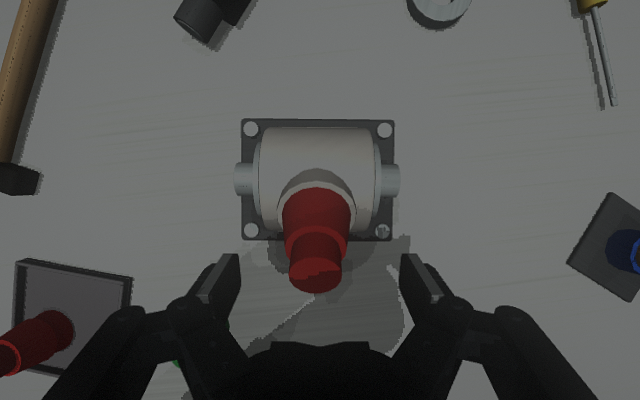

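>>> jog_arm(
  rows=[
    [[0.1,-0.2,-0.1],[0,0,0],8.5],
    [[0,0,0],[0,0,0],4],
    [[0,0,0],[0,0,0],2],
    [[0,0,0],[0,0,0],0],
    [[0,0,0],[0,0,0],0],
    [[0,0,0],[0,0,0],0],
    [[0,0,0],[0,0,0],0],
  ],
)

```text
clock: 6.08
position: [553.8, 13.6, 131.1]
ee_rot: [0.99, -0.054, 0.129, 0.008]
contact_force: [-3.5, 1.3, 5.1]
gripper_width: 25.7
```

```bash
python3 look.py w6; python3 - <<'E'
from ik import *
from bench import arm
p,r=pose(arm.read_state());print((p-N)@AX,(p-N)-((p-N)@AX)*AX)
print(r.inv().apply(AX))
E
```

```text
6.075 [553.8  13.6 131.1] [ 0.38  0.25 -0.59  0.25 -0.51  0.88] 25.725414687423513 [-3.5  1.3  5.1]
36.35441721491856 [ 0.49396557 -0.3170272   0.30302651]
[-0.26110055  0.00325519 -0.96530612]
```

View pics/w6.png

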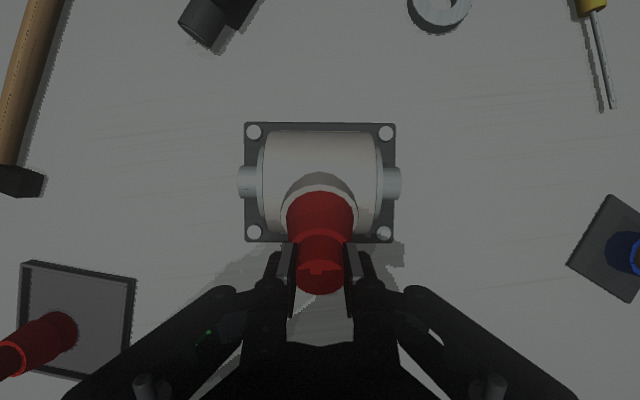

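>>> jog_arm(
  rows=[
    [[-0.13,0,-0.5],[0,0,0],0],
    [[-0.26,0,-0.97],[0,0,0],0],
    [[-0.39,0,-1.45],[0,0,0],0],
    [[-0.52,0,-1.93],[0,0,0],0],
    [[-0.52,0,-1.93],[0,0,0],0],
    [[0,0,0],[0,0,0],0],
  ],
)

```text
clock: 6.88
position: [519.4, 18.0, 193.7]
ee_rot: [0.99, -0.053, 0.131, 0.007]
contact_force: [-0.4, -0.5, -0.5]
gripper_width: 25.7
```

```bash
python3 look.py w7
```

```text
6.875 [519.4  18.  193.7] [ 0.42  0.12 -0.57  0.21 -0.67  0.89] 25.710933115441218 [-0.4 -0.5 -0.5]
```

View pics/w7.png

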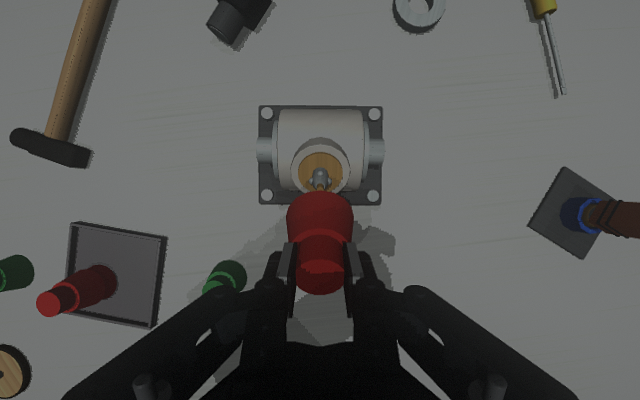

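```bash
cat > held.py <<'E'
import sys
from fit import *
from ik import *
import pickle
st,W,im=pickle.load(open(f"pics/{sys.argv[1]}.pkl","rb"))
p,r=pose(st)
m=red(im,8)
# held cap: x=[lateral x,y at TCP level (tool), tilt about y(deg), tilt about x(deg)], region above the fingers
a0=np.array([-.2611,.0033,-.9653])
def model(x):
    a=R.from_euler('xy',[x[3],x[2]],degrees=True).apply(a0)
    return p+r.apply(np.array([x[0],x[1],0])-36.35*a),r.apply(a),[CAP[0]]
c=proj(W,[p+r.apply(-36.35*a0)])[0]
b=(250,int(c[1])-40,390,243)
print("box",b)
s,f=fit([(W,m,b)],model,[0,0,0,0],np.array([2,2,4.,4]))
print("held",s.round(2),f)
o,ax,_=model([0,0,0,0]);v=im[:,:,::-1].copy()
for mm,col in((model([0,0,0,0]),(255,255,0)),(model(s),(0,255,255))):
    for z,rr in((0,23.5),(32,18),(32,14),(52,14)):
        q=proj(W,mm[0]+frame(mm[1],[0,1,0]).apply(C*rr+[0,0,z]));cv2.polylines(v,[np.round(q).astype(np.int32)],True,col,1)
cv2.imwrite("pics/ov_%s.png"%sys.argv[1],cv2.resize(v[140:340,200:440],None,fx=3,fy=3))
E
python3 held.py w7
python3 - <<'E'
from fit import *
import pickle
st,W,im=pickle.load(open("pics/w7.pkl","rb"))
m=red(im,8);b=(30,255,130,325)
print("stack",*fit([(W,m,b)],lambda x:(np.array([x[0],x[1],4]),[0,0,1],STACK),[465,312],np.array([4,4.])))
E
```

```text
box (250, 178, 390, 243)
held [-0.73 -0.18 -0.44 -1.1 ] 0.014445610531463971
stack [466.28125767 313.93524473] 0.05699338494200497
```

View pics/ov_w7.png

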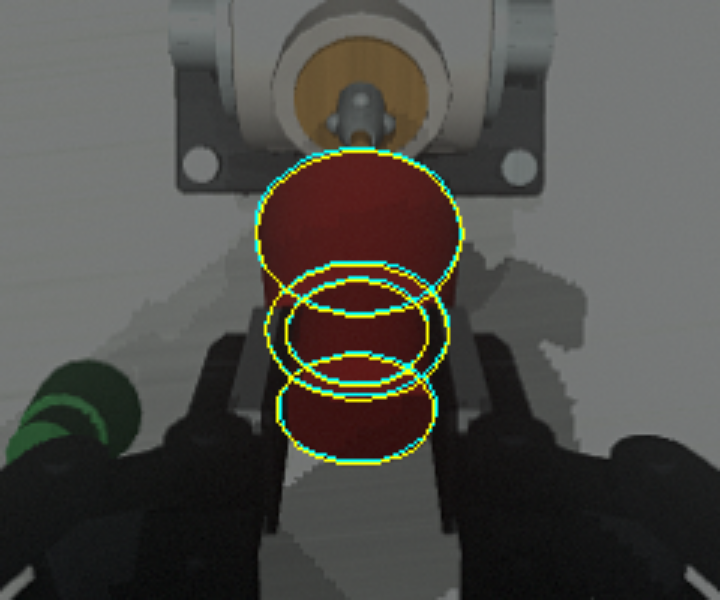

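```bash
cat >> ik.py <<'E'
A0=np.array([-.2611,.0033,-.9653]);A0/=np.linalg.norm(A0)
def RPL(yaw=0):
    d=R.from_euler('z',yaw,degrees=True).apply(D0)
    base=R.from_rotvec(d*np.radians(-15))*frame([0,0,-1],d)
    rv=R.align_vectors([[0,0,1]],[base.apply(A0)])[0]
    return rv*base
def tcp_for(o,rt): return np.array(o)+36.35*rt.apply(A0)+rt.apply([.4,0,0])
E
python3 - <<'E'
from ik import *
from bench import arm
p,r=pose(arm.read_state());rt=RPL(0);print(rt.apply(A0))
t=tcp_for([466.5,313.5,115],rt);print(t,IKall(t,rt,10))
plan(p,r,t,rt,step=45)
E
```

```text
[-1.53745535e-17  4.77715923e-18  1.00000000e+00]
[466.88390166 313.45862764 151.24555938] [array([ 0.76540245,  0.45637213, -0.03725406, -0.20941887, -1.25844507,
        0.78121596])]
L 303.0 ang 30.1 n 7
[[-1.31, -4.12, 0.26], [-0.0, -4.3, -0.0]]
[[-1.28, -4.12, 0.35], [-0.0, -4.3, -0.0]]
[[-1.25, -4.12, 0.45], [-0.0, -4.3, -0.0]]
[[-1.22, -4.12, 0.54], [-0.0, -4.3, -0.0]]
[[-1.17, -4.12, 0.63], [-0.0, -4.3, -0.0]]
[[-1.12, -4.12, 0.71], [-0.0, -4.3, -0.0]]
[[-1.06, -4.12, 0.79], [-0.0, -4.3, -0.0]]
```

>>> jog_arm(
  rows=[
    [[-1.3,-4.1,0.2],[0,-4.3,0],0],
    [[-1.3,-4.1,0.3],[0,-4.3,0],0],
    [[-1.2,-4.1,0.4],[0,-4.3,0],0],
    [[-1.2,-4.1,0.5],[0,-4.3,0],0],
    [[-1.2,-4.1,0.6],[0,-4.3,0],0],
    [[-1.1,-4.1,0.7],[0,-4.3,0],0],
    [[-1.1,-4.1,0.8],[0,-4.3,0],0],
    [[0,0,0],[0,0,0],0],
    [[0,0,0],[0,0,0],0],
  ],
)

```text
clock: 8.05
position: [466.6, 311.2, 151.5]
ee_rot: [0.99, -0.054, -0.133, -0.005]
contact_force: [0.2, 0.6, -0.1]
gripper_width: 25.3
```

```bash
python3 look.py w8; python3 - <<'E'
from ik import *
from bench import arm,eyes
import cv2
p,r=pose(arm.read_state());rt=RPL(0);print(r.apply(A0), (p-tcp_for([0,0,0],r)))
for n in("scene","top"): 
    im=eyes.get_image(n); cv2.imwrite(f"pics/{n}1.png",im[:,:,::-1])
E
```

```text
8.05 [466.6 311.2 151.5] [ 0.76  0.46 -0.04 -0.21 -1.26  0.78] 25.34032141011008 [ 0.2  0.6 -0.1]
[2.48462773e-03 2.00417475e-04 9.99996893e-01] [466.14733227 310.96971493 115.79570338]
```

View pics/w8.png

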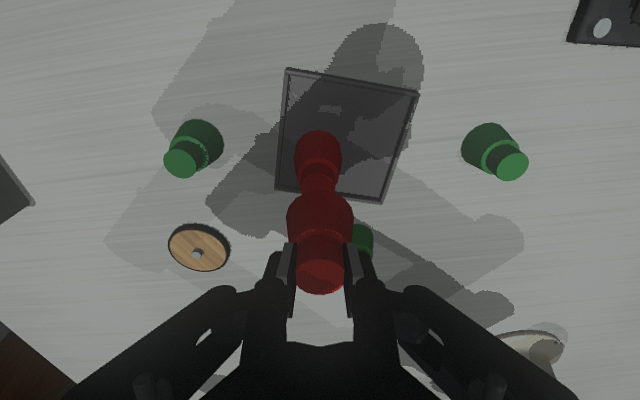

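View pics/scene1.png

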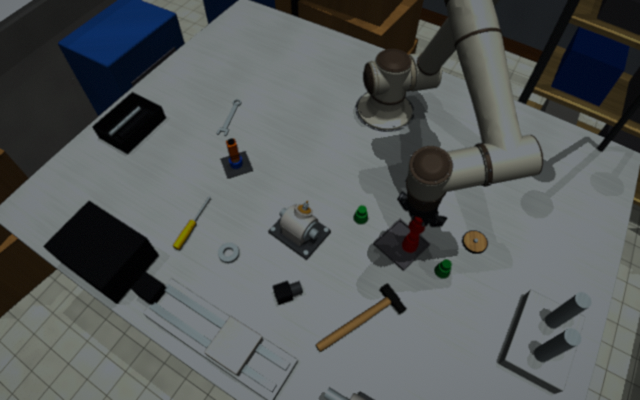

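```bash
cat > sf.py <<'E'
import sys
from fit import *
from ik import *
import pickle
from bench import arm
n=sys.argv[1]
st,W,im=pickle.load(open(f"pics/{n}.pkl","rb"));p,r=pose(st)
m=red(im,8); 
a=r.apply(A0);o=p-tcp_for([0,0,0],r)
b=(250,110,390,240)
H=lambda h: draw(W,p+r.apply([h[0],h[1],0])-36.35*a,a,CAP,b)
def cost(x):
    D=np.maximum(H([x[2],x[3]]),draw(W,np.array([x[0],x[1],4]),[0,0,1],STACK,b))
    return ((D-m[b[1]:b[3],b[0]:b[2]])**2).sum()
x0=np.array([466.5,313.5,-.4,0]);sim=np.vstack([x0,x0+np.eye(4)*[3,3,1,1]])-.5
s=minimize(cost,x0,method='Nelder-Mead',options=dict(initial_simplex=sim,xatol=.05,fatol=.1))
print(s.x.round(2),s.fun,m[b[1]:b[3],b[0]:b[2]].sum())
cap=p+r.apply([s.x[2],s.x[3],0])-36.35*a
print("cap",cap.round(1),"delta to stack",(s.x[:2]-cap[:2]).round(2),"delta in tool cm",r.inv().apply(np.r_[s.x[:2]-cap[:2],0])/10,"down 1cm tool",r.inv().apply([0,0,-1]))
E
python3 sf.py w8
python3 - <<'E'
from fit import *
from bench import eyes
T=eyes.camera_model("top");S=eyes.camera_model("scene")
si=cv2.imread("pics/scene0.png")[:,:,::-1];ti=cv2.imread("pics/top0.png")[:,:,::-1]
for thr in(10,20):
    print(*fit([(S,red(si,thr),(395,220,430,260))],lambda x:(np.array([x[0],x[1],4]),[0,0,1],STACK),[464,311],np.array([4,4.])),*fit([(T,red(ti,thr),(225,215,255,245))],lambda x:(np.array([x[0],x[1],4]),[0,0,1],STACK),[464,311],np.array([4,4.])))
E
```

```text
[466.26 312.18  -1.94   0.6 ] 59.2265625 5367
cap [464.6 310.8 115.7] delta to stack [1.7  1.38] delta in tool cm [ 0.14810363 -0.15588653 -0.04124025] down 1cm tool [ 0.26394437 -0.00440223  0.96452786]
[464.16434723 311.75406011] 0.048287056587837836 [468.18528633 313.32022648] 0.08922288907284769
[463.16049497 312.29962968] 0.08018816021126761 [468.18528633 313.32022648] 0.08922288907284769
```

>>> jog_arm(
  rows=[
    [[0.5,-0.15,1.1],[0,0,0],0],
    [[0.4,0,1.1],[0,0.1,0],0],
    [[0.35,0,1.1],[0,0,0],0],
    [[0.25,0,1.0],[0,0,0],0],
    [[0,0,0],[0,0,0],0],
  ],
)

```text
clock: 8.82
position: [469.5, 312.5, 105.8]
ee_rot: [0.99, -0.054, -0.133, -0.005]
contact_force: [0.9, 0.4, -1.1]
gripper_width: 25.7
```

```bash
python3 look.py w9; sed -i 's/b=(250,110,390,240)/b=(250,int(sys.argv[2]),390,240)/' sf.py; python3 sf.py w9 110
```

```text
8.825 [469.5 312.5 105.8] [ 0.76  0.51 -0.08 -0.22 -1.17  0.8 ] 25.683242108462856 [ 0.9  0.4 -1.1]
[466.04 312.09  -2.09   0.6 ] 42.48828125 4867
cap [467.4 312.   70. ] delta to stack [-1.35  0.05] delta in tool cm [-0.12992419  0.0100838   0.03548113] down 1cm tool [ 0.26312076 -0.00443886  0.96475269]
```

View pics/w9.png

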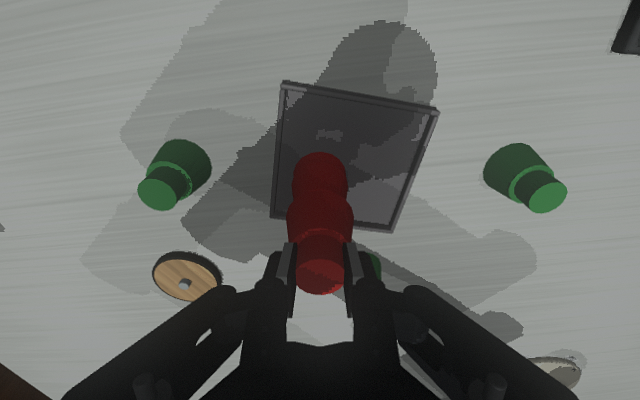

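>>> jog_arm(
  rows=[
    [[0.05,0,0.76],[0,0,0],0],
    [[0.18,0,0.7],[0,0,0],0],
    [[0.18,0,0.7],[0,0,0],0],
    [[0,0,0],[0,0,0],0],
  ],
)

```text
clock: 9.38
position: [468.0, 312.7, 84.3]
ee_rot: [0.99, -0.054, -0.132, -0.005]
contact_force: [-0.5, -0.3, 0.7]
gripper_width: 25.5
```

```bash
python3 look.py w10;  python3 sf.py w10 120
```

```text
9.375 [468.  312.7  84.3] [ 0.76  0.53 -0.1  -0.22 -1.13  0.81] 25.4869904336547 [-0.5 -0.3  0.7]
[466.03 312.07  -1.41   0.53] 34.29296875 4531
cap [466.5 312.3  48.4] delta to stack [-0.51 -0.23] delta in tool cm [-0.04652813  0.02860268  0.01277479] down 1cm tool [ 0.26256362 -0.00384201  0.96490703]
```

View pics/w10.png

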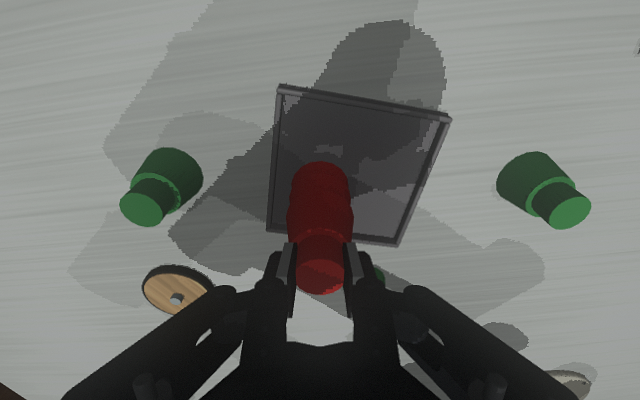

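>>> jog_arm(
  rows=[
    [[0.02,0.01,0.2],[0,0,0],0],
    [[0.04,0,0.2],[0,0,0],0],
    [[0,0,0],[0,0,0],0],
  ],
)

```text
clock: 9.8
position: [467.9, 312.9, 81.0]
ee_rot: [0.99, -0.054, -0.132, -0.006]
contact_force: [1.1, -0.9, -0.9]
gripper_width: 25.7
```

```bash
python3 look.py w11;  python3 sf.py w11 120
```

```text
9.8 [467.9 312.9  81. ] [ 0.76  0.53 -0.1  -0.22 -1.12  0.82] 25.731534255411525 [ 1.1 -0.9 -0.9]
[466.11 312.07  -2.19   0.5 ] 26.7578125 4459
cap [465.7 312.6  45.2] delta to stack [ 0.43 -0.57] delta in tool cm [ 0.04689347  0.05198153 -0.01256283] down 1cm tool [ 0.26163132 -0.00276277  0.96516393]
```

>>> jog_arm(
  rows=[
    [[0.03,0,0.12],[0,0,0],0],
    [[0,0,0],[0,0,0],0],
    [[0,0,0],[0,0,0],3.2],
    [[0,0,0],[0,0,0],4],
    [[0,0,0],[0,0,0],6],
    [[0,0,0],[0,0,0],8.5],
    [[0,0,0],[0,0,0],8.5],
  ],
)

```text
clock: 10.72
position: [467.9, 312.9, 79.8]
ee_rot: [0.99, -0.054, -0.132, -0.006]
contact_force: [1.1, -0.3, -0.2]
gripper_width: 84.9
```

```bash
python3 look.py w12; python3 - <<'E'
from fit import *
import pickle
st,W,im=pickle.load(open("pics/w12.pkl","rb"))
m=red(im,8);b=(250,110,390,340)
ST3=STACK[:2]+[((40,23.5),(72,18)),((72,14),(92,14))]
print(*fit([(W,m,b)],lambda x:(np.array([x[0],x[1],4]),[0,0,1],ST3),[466,312],np.array([4,4.])))
E
```

```text
10.725 [467.9 312.9  79.8] [ 0.76  0.53 -0.1  -0.22 -1.12  0.82] 84.93176198616293 [ 1.1 -0.3 -0.2]
[466.00968608 312.83773162] 0.014968869978061154
```

View pics/w12.png

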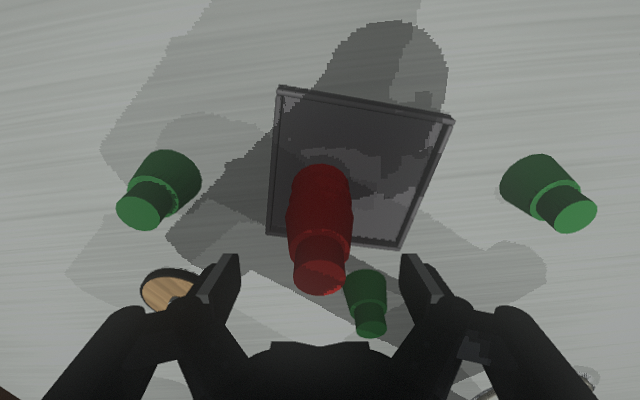

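```bash
python3 - <<'E'
from ik import *
from bench import arm
p,r=pose(arm.read_state())
p1=p+r.apply([0,0,-90]);t=N+100*AX+np.array([0,0,0])
plan(p1,r,t,RG,step=45)
for yaw in(-31,59,149,-121):
    d=R.from_euler('z',yaw,degrees=True).apply(D0)
    for be in(-15,):
        rr=R.from_rotvec(d*np.radians(be))*frame([0,0,-1],d)
        print(yaw,[[q.round(2).tolist() for q in IKall(np.array([490,-308.5,62+h]),rr,15)] for h in(0,60,120)])
for z in(55,59,80,110,140): print(z,[q.round(2).tolist() for q in IKall(N+z*AX,RG,12)])
E
```

```text
L 295.5 ang 30.2 n 7
[[0.79, 4.12, -0.49], [0.0, 4.3, -0.0]]
[[0.82, 4.12, -0.43], [0.0, 4.3, -0.0]]
[[0.85, 4.12, -0.37], [0.0, 4.3, -0.0]]
[[0.87, 4.12, -0.3], [0.0, 4.3, -0.0]]
[[0.89, 4.12, -0.24], [0.0, 4.3, -0.0]]
[[0.9, 4.12, -0.17], [0.0, 4.3, -0.0]]
[[0.91, 4.12, -0.11], [0.0, 4.3, -0.0]]
-31 [[[-0.33, 0.6, -0.09, -0.09, -1.14, 1.3]], [[-0.33, 0.53, -0.03, -0.09, -1.26, 1.29]], [[-0.33, 0.48, 0.04, -0.08, -1.38, 1.28]]]
59 [[[-0.17, 0.51, -0.41, 0.33, -0.8, 2.42]], [[-0.17, 0.43, -0.34, 0.29, -0.94, 2.47]], [[-0.17, 0.37, -0.26, 0.26, -1.07, 2.52]]]
149 [[[-0.24, 0.39, -0.63, 0.33, -0.32, -2.27]], [[-0.23, 0.3, -0.53, 0.22, -0.5, -2.16]], [[-0.23, 0.23, -0.44, 0.17, -0.67, -2.11]]]
-121 [[[-0.43, 0.49, -0.2, -0.34, -0.85, 0.01]], [[-0.43, 0.42, -0.15, -0.31, -0.97, -0.05]], [[-0.43, 0.35, -0.09, -0.29, -1.09, -0.09]]]
55 [[0.39, 0.22, -0.59, 0.24, -0.55, 0.89]]
59 [[0.39, 0.21, -0.59, 0.24, -0.56, 0.89]]
80 [[0.4, 0.17, -0.58, 0.22, -0.6, 0.89]]
110 [[0.42, 0.11, -0.57, 0.21, -0.67, 0.89]]
140 [[0.44, 0.06, -0.55, 0.2, -0.74, 0.89]]
```

All feasible with yaw −31. Retreat and view the bare nipple.

>>> jog_arm(
  rows=[
    [[0,0,-2],[0,0,0],8.5],
    [[0,0,-3.5],[0,0,0],8.5],
    [[0,0,-3.5],[0,0,0],8.5],
  ],
)

```text
clock: 11.15
position: [491.4, 310.5, 167.6]
ee_rot: [0.99, -0.054, -0.132, -0.006]
contact_force: [-0.2, 0.8, -0.0]
gripper_width: 84.8
```

>>> jog_arm(
  rows=[
    [[0.8,4.1,-0.5],[0,4.3,0],8.5],
    [[0.8,4.1,-0.4],[0,4.3,0],8.5],
    [[0.9,4.1,-0.4],[0,4.3,0],8.5],
    [[0.9,4.1,-0.3],[0,4.3,0],8.5],
    [[0.9,4.1,-0.2],[0,4.3,0],8.5],
    [[0.9,4.1,-0.2],[0,4.3,0],8.5],
    [[0.9,4.2,-0.1],[0,4.3,0],8.5],
    [[0,0,0],[0,0,0],8.5],
  ],
)

```text
clock: 12.15
position: [520.3, 15.1, 186.0]
ee_rot: [0.99, -0.055, 0.129, 0.009]
contact_force: [-0.4, 0.8, 0.4]
gripper_width: 85.2
```

```bash
python3 look.py w13; python3 - <<'E'
from ik import *
import pickle
st,W,im=pickle.load(open("pics/w13.pkl","rb"))
c=proj(W,[N])[0];print(c)
x,y=int(c[0]),int(c[1]);b=(x-45,y-35,x+45,y+45);k=7
v=cv2.resize(im[b[1]:b[3],b[0]:b[2],::-1],None,fx=k,fy=k,interpolation=cv2.INTER_CUBIC)
v=np.clip(v.astype(float)*2,0,255).astype(np.uint8)
cv2.imwrite("pics/n13raw.png",v.copy())
C=np.c_[np.cos(np.linspace(0,6.28,60)),np.sin(np.linspace(0,6.28,60)),np.zeros(60)]
for z,rr,col in((0,20,(255,255,0)),(3,20,(0,255,0)),(20,7,(255,0,255)),(31,3,(0,0,255))):
    q=proj(W,N+frame(AX,[0,1,0]).apply(C*rr+[0,0,z]));q=(q-[b[0]-.5,b[1]-.5])*k-.5
    cv2.polylines(v,[np.round(q).astype(np.int32)],True,col,1)
cv2.imwrite("pics/n13.png",v)
E
```

```text
12.15 [520.3  15.1 186. ] [ 0.41  0.13 -0.58  0.22 -0.65  0.89] 85.18628181131203 [-0.4  0.8  0.4]
[315.82541737 173.65856505]
```

View pics/n13.png

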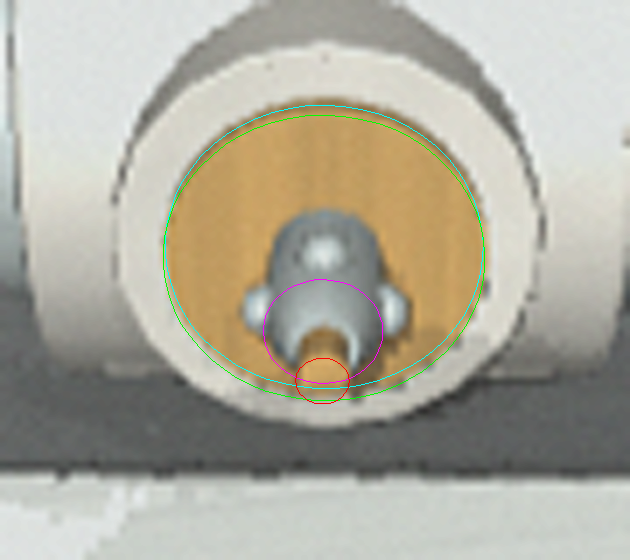

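View pics/n13raw.png

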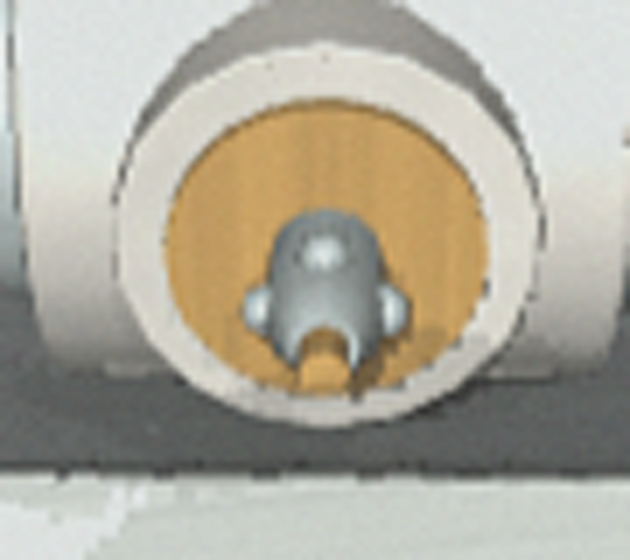

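View pics/w13.png

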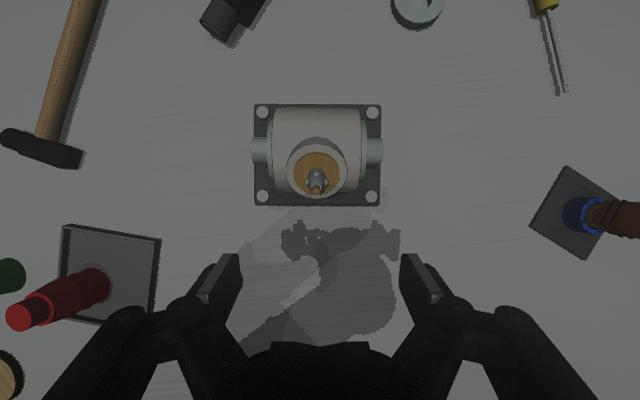

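```bash
cat > nf.py <<'E'
import sys,pickle
from fit import *
from ik import *
def brass(im):
    x=im.astype(int);return ((x[...,0]-x[...,2])>14)&(x[...,0]>1.3*x[...,2])&(x[...,0]<1.9*x[...,1])
def run(n,show=False):
    st,W,im=pickle.load(open(f"pics/{n}.pkl","rb"))
    c=proj(W,[N+3*AX])[0].astype(int);b=(c[0]-50,c[1]-45,c[0]+50,c[1]+45)
    m=brass(im)[b[1]:b[3],b[0]:b[2]].astype(np.uint8)
    n_,l,s,_=cv2.connectedComponentsWithStats(m);k=1+np.argmax(s[1:,4]);m=(l==k).astype(np.uint8)
    pts=cv2.findNonZero(m);h=cv2.convexHull(pts);M=np.zeros_like(m);cv2.fillConvexPoly(M,h,1)
    full=np.zeros(im.shape[:2],np.float32);full[b[1]:b[3],b[0]:b[2]]=M
    s,f=fit([(W,full,tuple(b))],lambda x:(np.array([x[0],x[1],99.3]),AX,[((0,20),(3,20))]),N[:2],np.array([2,2.]))
    print(n,s,f,M.sum())
    return s
for n in sys.argv[1:]: run(n)
E
python3 nf.py w13 w7
```

```text
w13 [571.95094355  11.67574756] 0.01485211867839098 1587
w7 [572.03340748  11.60773289] 0.02751881256699562 1495
```

```bash
cat >> ik.py <<'E'
N=np.array([572.0,11.65,99.3])
def RGUN(yaw,be=-15):
    d=R.from_euler('z',yaw,degrees=True).apply(D0)
    return R.from_rotvec(d*np.radians(be))*frame([0,0,-1],d)
E
python3 - <<'E'
from ik import *
from bench import arm
p,r=pose(arm.read_state())
plan(p,r,np.array([490,-308.5,205]),RGUN(-31),step=48,deg=8)
E
```

```text
L 327.0 ang 42.7 n 7
[[0.13, 4.66, -0.23], [0.0, -4.2, 4.4]]
[[0.47, 4.64, -0.25], [0.0, -4.2, 4.4]]
[[0.81, 4.59, -0.3], [0.0, -4.2, 4.4]]
[[1.14, 4.52, -0.37], [0.0, -4.2, 4.4]]
[[1.45, 4.42, -0.47], [0.0, -4.2, 4.4]]
[[1.75, 4.29, -0.59], [0.0, -4.2, 4.4]]
[[2.03, 4.14, -0.73], [0.0, -4.2, 4.4]]
```

>>> jog_arm(
  rows=[
    [[0.1,4.7,-0.3],[0,-4.2,4.4],8.5],
    [[0.5,4.6,-0.3],[0,-4.2,4.4],8.5],
    [[0.8,4.6,-0.3],[0,-4.2,4.4],8.5],
    [[1.1,4.5,-0.4],[0,-4.2,4.4],8.5],
    [[1.5,4.4,-0.5],[0,-4.2,4.4],8.5],
    [[1.7,4.3,-0.6],[0,-4.2,4.4],8.5],
    [[2.0,4.1,-0.7],[0,-4.2,4.4],8.5],
    [[0,0,0],[0,0,0],8.5],
  ],
)

```text
clock: 13.2
position: [492.4, -309.1, 204.9]
ee_rot: [0.94, -0.314, -0.126, -0.04]
contact_force: [-0.6, 0.6, 0.1]
gripper_width: 85.2
```

```bash
python3 look.py w14
```

```text
13.2 [ 492.4 -309.1  204.9] [-0.32  0.47  0.08 -0.08 -1.43  1.27] 85.21513457913707 [-0.6  0.6  0.1]
```

View pics/w14.png

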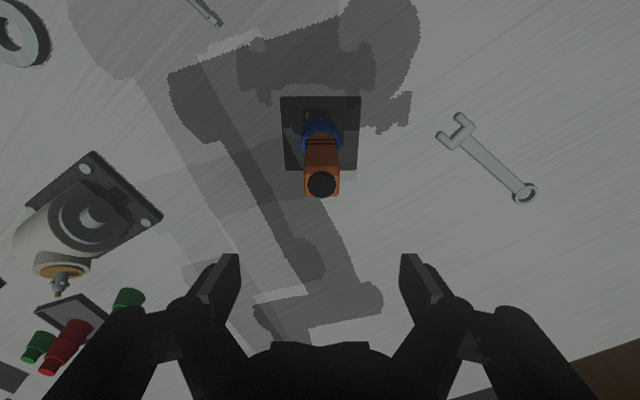

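```bash
cat > gv.py <<'E'
import sys,pickle
from ik import *
n=sys.argv[1];o=np.array([float(x) for x in sys.argv[2:4]]+[6.]);yaw=float(sys.argv[4])
st,W,im=pickle.load(open(f"pics/{n}.pkl","rb"))
c=proj(W,[o+[0,0,90]])[0].astype(int);b=(c[0]-50,c[1]-60,c[0]+50,c[1]+40);k=7
v=cv2.resize(im[b[1]:b[3],b[0]:b[2],::-1],None,fx=k,fy=k,interpolation=cv2.INTER_CUBIC)
v=np.clip(v.astype(float)*2,0,255).astype(np.uint8);v0=v.copy()
rz=R.from_euler('z',yaw,degrees=True)
def pl(P,col):
    q=proj(W,o+rz.apply(P));q=(q-[b[0]-.5,b[1]-.5])*k-.5;cv2.polylines(v,[np.round(q).astype(np.int32)],True,col,1)
sq=np.array([[15,15,0],[-15,15,0],[-15,-15,0],[15,-15,0.]])
pl(sq+[0,0,110],(0,255,0));pl(sq+[0,0,36],(255,255,0))
a=np.linspace(0,6.28,50);pl(np.c_[21*np.cos(a),21*np.sin(a),26+0*a],(255,0,255))
cv2.imwrite(f"pics/g_{n}.png",np.hstack([v])[:600]);
E
python3 gv.py w14 490 -309 -37
```

```text
(no output)
```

View pics/g_w14.png

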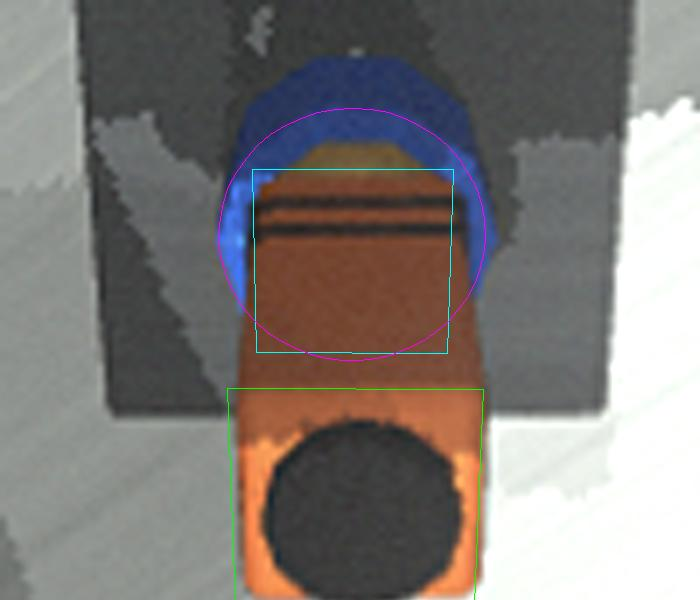

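```bash
sed -i 's/c\[1\]-60,c\[0\]+50,c\[1\]+40/c[1]-45,c[0]+50,c[1]+45/' gv.py; python3 gv.py w14 489.5 -309.6 -37
```

View pics/g_w14.png

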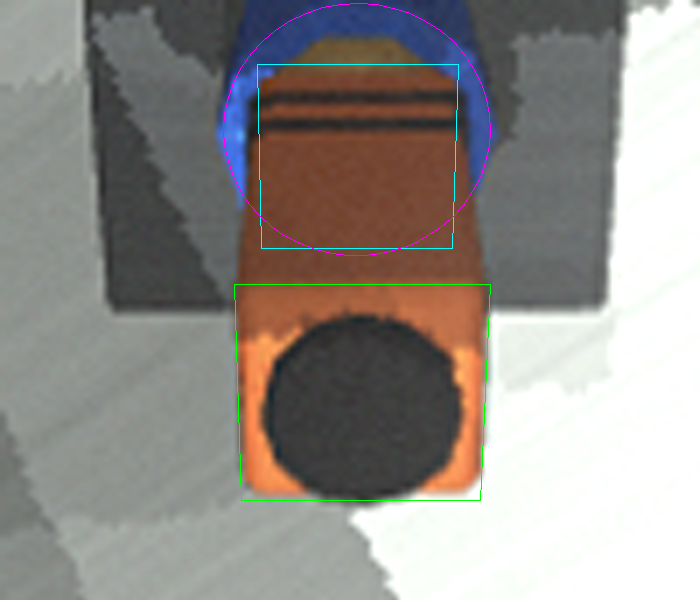

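```bash
python3 - <<'E'
from ik import *
from bench import arm
p,r=pose(arm.read_state())
plan(p,r,np.array([489.5,-309.6,62]),RGUN(-31),n=4)
E
```

```text
L 143.4 ang 0.4 n 4
[[0.92, 0.07, 3.47], [0.1, 0.0, 0.1]]
[[0.91, 0.07, 3.47], [0.1, 0.0, 0.1]]
[[0.91, 0.08, 3.47], [0.1, 0.0, 0.1]]
[[0.91, 0.08, 3.47], [0.1, 0.0, 0.1]]
```

>>> jog_arm(
  rows=[
    [[0.9,0.1,3.5],[0.1,0,0.1],8.5],
    [[0.9,0.1,3.5],[0.1,0,0.1],8.5],
    [[0.9,0.1,3.5],[0.1,0,0.1],8.5],
    [[0.9,0,3.4],[0.1,0,0.1],8.5],
    [[0,0,0],[0,0,0],8.5],
  ],
)

```text
clock: 13.88
position: [487.1, -306.0, 61.2]
ee_rot: [0.94, -0.315, -0.127, -0.043]
contact_force: [-0.1, -0.7, 0.1]
gripper_width: 85.2
```

```bash
python3 look.py w15; python3 - <<'E'
from ik import *
from bench import arm
p,r=pose(arm.read_state())
print(r.inv().apply(np.array([489.5,-309.6,62])-p)/10, r.inv().apply([0,0,1]))
E
```

```text
13.875 [ 487.1 -306.    61.2] [-0.33  0.6  -0.09 -0.09 -1.14  1.3 ] 85.20473331858537 [-0.1 -0.7  0.1]
[0.2558821  0.14889245 0.05854452] [-0.26146261 -0.0009802  -0.96521311]
```

View pics/w15.png

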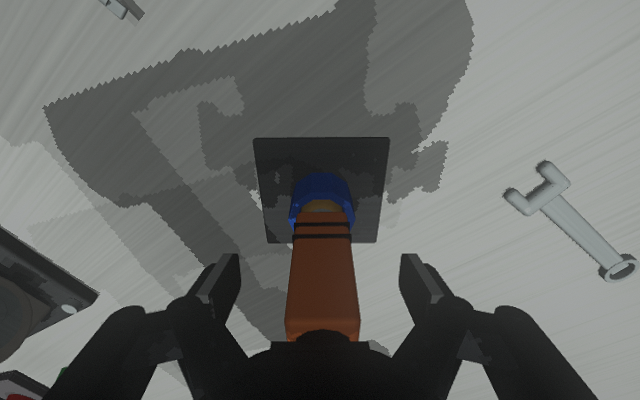

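```bash
python3 gv.py w15 489.5 -309.6 -37
```

```text
(no output)
```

View pics/g_w15.png

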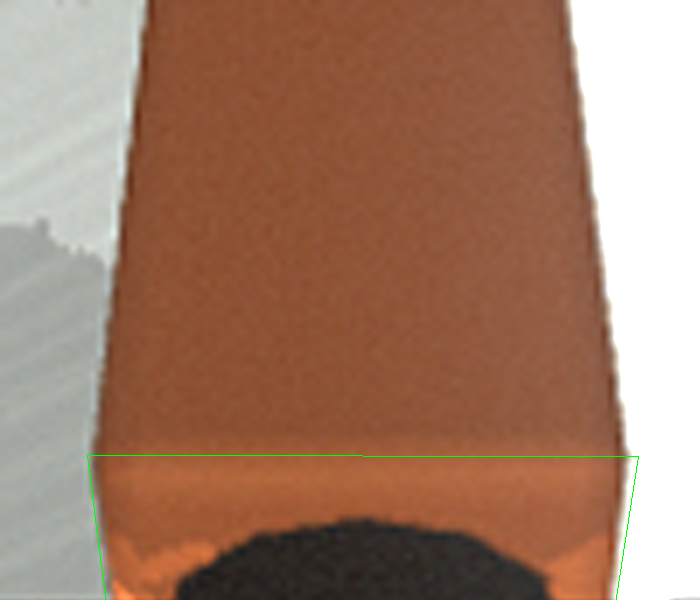

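>>> jog_arm(
  rows=[
    [[0.25,0.15,0.05],[0,0,0],8.5],
    [[0,0,0],[0,0,0],5],
    [[0,0,0],[0,0,0],3],
    [[0,0,0],[0,0,0],0],
    [[0,0,0],[0,0,0],0],
    [[0,0,0],[0,0,0],0],
    [[0,0,0],[0,0,0],0],
  ],
)

```text
clock: 14.8
position: [489.5, -311.0, 62.7]
ee_rot: [0.94, -0.316, -0.124, -0.043]
contact_force: [1.5, 0.3, 4.1]
gripper_width: 29.2
```

```bash
python3 look.py w16; python3 - <<'E'
from ik import *
from bench import arm
p,r=pose(arm.read_state())
print(p,r.inv().apply(np.array([489.5,-309.6,62])-p)/10, r.inv().apply([0,0,1]))
E
```

```text
14.8 [ 489.5 -311.    62.7] [-0.33  0.6  -0.08 -0.09 -1.14  1.3 ] 29.246103853265595 [1.5 0.3 4.1]
[ 489.44887319 -310.96696695   62.63663133] [-0.05919471 -0.11194599  0.08203172] [-0.25961186 -0.00168116 -0.96571158]
```

View pics/w16.png

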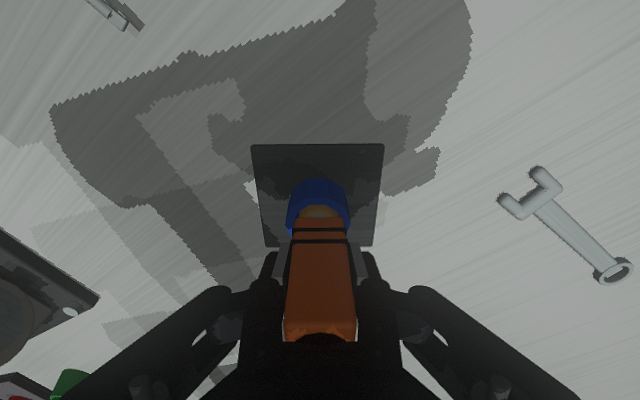

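>>> jog_arm(
  rows=[
    [[-0.13,0,-0.48],[0,0,0],0],
    [[-0.26,0,-0.97],[0,0,0],0],
    [[-0.39,0,-1.45],[0,0,0],0],
    [[-0.52,0,-1.93],[0,0,0],0],
    [[-0.78,0,-2.9],[0,0,0],0],
    [[-0.78,0,-2.9],[0,0,0],0],
    [[0,0,0],[0,0,0],0],
  ],
)

```text
clock: 15.72
position: [490.5, -311.8, 175.3]
ee_rot: [0.94, -0.316, -0.121, -0.042]
contact_force: [-0.3, 1.0, -4.5]
gripper_width: 29.6
```

```bash
python3 look.py w17; cat > gheld.py <<'E'
import sys,pickle
from ik import *
n=sys.argv[1]; x=[float(v) for v in sys.argv[2:7]] if len(sys.argv)>2 else [0,0,0,0,56]
st,W,im=pickle.load(open(f"pics/{n}.pkl","rb"));p,r=pose(st)
a0=np.array([-.2596,-.0017,-.9657]);a0=R.from_euler('xy',[x[3],x[2]],degrees=True).apply(a0)
ax=r.apply(a0); o=p+r.apply([x[0],x[1],0])-x[4]*ax
fr=frame(ax,r.apply([0,1,0]))
b=(240,100,400,360);k=3
if len(sys.argv)>7: b=(270,130,370,250);k=6
v=cv2.resize(im[b[1]:b[3],b[0]:b[2],::-1],None,fx=k,fy=k,interpolation=cv2.INTER_CUBIC)
v=np.clip(v.astype(float)*2,0,255).astype(np.uint8)
def pl(P,col):
    q=proj(W,o+fr.apply(P));q=(q-[b[0]-.5,b[1]-.5])*k-.5;cv2.polylines(v,[np.round(q).astype(np.int32)],True,col,1)
sq=np.array([[15,15,0],[-15,15,0],[-15,-15,0],[15,-15,0.]])
pl(sq+[0,0,110],(0,255,0));pl(sq+[0,0,36],(255,255,0))
t=np.linspace(0,6.28,50)
for z in(0,26): pl(np.c_[14*np.cos(t),14*np.sin(t),z+0*t],(255,0,255))
cv2.imwrite(f"pics/gh_{n}.png",v)
E
python3 gheld.py w17
```

```text
15.725 [ 490.5 -311.8  175.3] [-0.33  0.49  0.03 -0.08 -1.36  1.28] 29.628935257878464 [-0.3  1.  -4.5]
```

View pics/gh_w17.png

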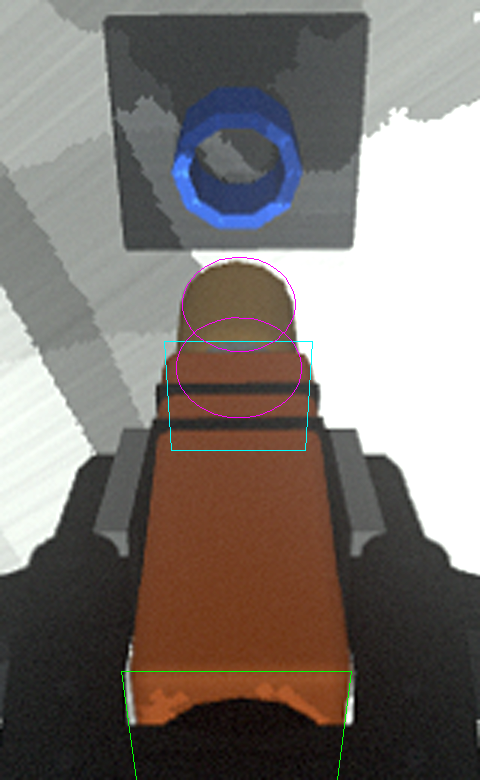

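```bash
cat >> ik.py <<'E'
AG=np.array([-.2596,-.0017,-.9657]);AG/=np.linalg.norm(AG)
GX=np.array([-.6,0,0]);GZ=56.7
RGG=R.align_vectors([AX],[RG.apply(AG)])[0]*RG
def gun_of(p,r): a=r.apply(AG);return p+r.apply(GX)-GZ*a,a
def tcp_gun(zn,rt=None):
    rt=rt or RGG; return N+(zn+GZ)*AX-rt.apply(GX)
E
python3 - <<'E'
from ik import *
from bench import arm
p,r=pose(arm.read_state())
print(np.degrees(np.arccos(RGG.apply(AG)@AX)))
print([q.round(2) for q in IKall(tcp_gun(75),RGG,10)],[q.round(2) for q in IKall(tcp_gun(2),RGG,10)])
plan(p,r,tcp_gun(75),RGG,step=40,deg=6)
E
```

```text
nan
[array([ 0.43,  0.08, -0.55,  0.2 , -0.72,  0.9 ])] [array([ 0.39,  0.21, -0.58,  0.23, -0.56,  0.9 ])]
L 332.5 ang 42.9 n 9
[[-2.1, -3.04, 0.11], [-0.0, 3.2, -3.5]]
[[-1.91, -3.16, -0.01], [-0.0, 3.2, -3.5]]
[[-1.71, -3.27, -0.11], [-0.0, 3.2, -3.5]]
[[-1.5, -3.37, -0.2], [-0.0, 3.2, -3.5]]
[[-1.28, -3.45, -0.28], [-0.0, 3.2, -3.5]]
[[-1.05, -3.53, -0.35], [-0.0, 3.2, -3.5]]
[[-0.81, -3.58, -0.4], [-0.0, 3.2, -3.5]]
[[-0.57, -3.62, -0.44], [-0.0, 3.2, -3.5]]
[[-0.32, -3.65, -0.47], [-0.0, 3.2, -3.5]]<stdin>:4: RuntimeWarning: invalid value encountered in arccos
```

>>> jog_arm(
  rows=[
    [[-2.1,-3.0,0.1],[0,3.2,-3.5],0],
    [[-1.9,-3.2,0],[0,3.2,-3.5],0],
    [[-1.7,-3.3,-0.1],[0,3.2,-3.5],0],
    [[-1.5,-3.4,-0.2],[0,3.2,-3.5],0],
    [[-1.3,-3.4,-0.3],[0,3.2,-3.5],0],
    [[-1.0,-3.5,-0.4],[0,3.2,-3.5],0],
    [[-0.8,-3.6,-0.4],[0,3.2,-3.5],0],
    [[-0.6,-3.6,-0.4],[0,3.2,-3.5],0],
    [[-0.3,-3.6,-0.5],[0,3.2,-3.5],0],
    [[0,0,0],[0,0,0],0],
  ],
)

```text
clock: 17.02
position: [504.7, 18.7, 211.7]
ee_rot: [0.991, -0.05, 0.124, 0.005]
contact_force: [-1.5, -0.5, -3.5]
gripper_width: 29.3
```

```bash
python3 look.py w18; cat > gs.py <<'E'
from ik import *
from bench import arm
import sys
st=arm.read_state();p,r=pose(st);o,a=gun_of(p,r);F_=frame(AX,HY)
print("t %.2f"%st['clock'],"gun in nipple",F_.inv().apply(o-N).round(2),"angle deg",np.degrees(np.arccos(min(1,a@AX))).round(2),"force",st['contact_force'].round(1),"F.ax",(st['contact_force']@AX).round(1),"w",st['gripper_width'].round(1))
if len(sys.argv)>1: plan(p,r,tcp_gun(float(sys.argv[1])),RGG,n=int(sys.argv[2]))
E
python3 gs.py 38 3; python3 nf.py w18
```

```text
17.025 [504.7  18.7 211.7] [ 0.43  0.08 -0.55  0.19 -0.74  0.91] 29.283148746436016 [-1.5 -0.5 -3.5]
w18 [572.12571649  11.79614785] 0.01230425015091896 1341Traceback (most recent call last):
  File "gs.py", line 5, in <module>
    print("t %.2f"%st['clock'],"gun in nipple",F_.inv().apply(o-N).round(2),"angle deg",np.degrees(np.arccos(min(1,a@AX))).round(2),"force",st['contact_force'].round(1),"F.ax",(st['contact_force']@AX).round(1),"w",st['gripper_width'].round(1))
                                                                                                                                                                                                                      ^^^^^^^^^^^^^^^^^^^^^^^^^
AttributeError: 'float' object has no attribute 'round'
```

View pics/w18.png

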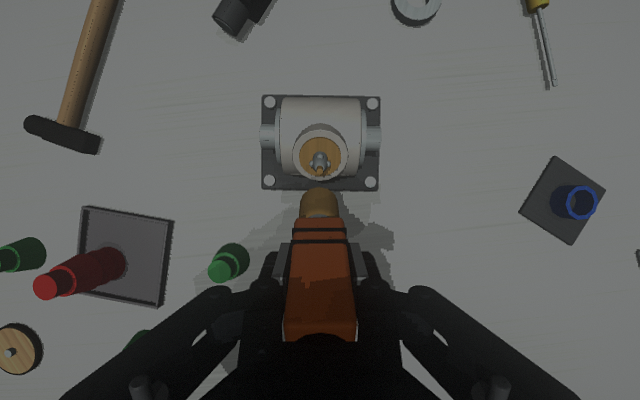

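```bash
sed -i "s/st\['gripper_width'\].round(1)/round(float(st['gripper_width']),1)/" gs.py; python3 gs.py 38 3; python3 gheld.py w18 -0.6 0 0 0 56.7 z
```

```text
t 17.07 gun in nipple [-3.3  -0.82 74.41] angle deg 0.69 force [ 0.3 -0.2 -4.1] F.ax -3.7 w 29.5
L 36.5 ang 0.7 n 3
[[0.41, -0.03, 1.14], [-0.0, 0.2, 0.0]]
[[0.41, -0.03, 1.15], [-0.0, 0.2, 0.0]]
[[0.4, -0.03, 1.15], [-0.0, 0.2, 0.0]]
```

View pics/gh_w18.png

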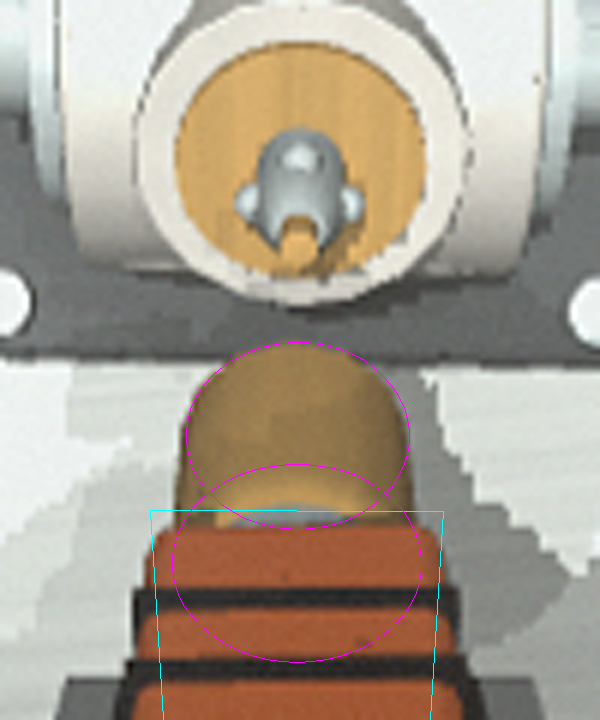

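>>> jog_arm(
  rows=[
    [[0.4,0,1.1],[0,0.2,0],0],
    [[0.4,0,1.15],[0,0.2,0],0],
    [[0.4,-0.1,1.1],[0,0.2,0],0],
    [[0,0,0],[0,0,0],0],
  ],
)

```text
clock: 17.58
position: [527.1, 15.7, 182.5]
ee_rot: [0.99, -0.053, 0.13, 0.006]
contact_force: [-0.2, 0.4, -3.5]
gripper_width: 28.8
```

```bash
python3 gs.py 29 2; python3 look.py w19;python3 gheld.py w19 -0.6 0 0 0 56.7 z
```

```text
t 17.57 gun in nipple [ 2.03 -0.69 38.03] angle deg 0.05 force [-0.2  0.4 -3.5] F.ax -3.0 w 28.8
L 9.3 ang 0.1 n 2
[[0.02, -0.04, 0.46], [-0.0, -0.0, -0.0]]
[[0.02, -0.04, 0.46], [-0.0, -0.0, -0.0]]
17.575 [527.1  15.7 182.5] [ 0.41  0.14 -0.56  0.21 -0.64  0.91] 28.83738350549324 [-0.2  0.4 -3.5]
```

View pics/gh_w19.png

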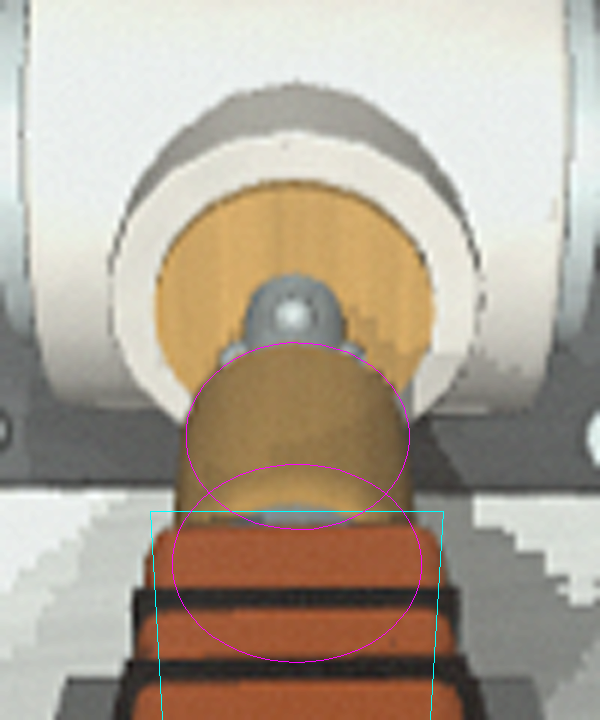

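>>> jog_arm(
  rows=[
    [[0.02,-0.04,0.46],[0,0,0],0],
    [[0.02,-0.04,0.46],[0,0,0],0],
    [[0,0,0],[0,0,0],0],
  ],
)

```text
clock: 18.0
position: [530.0, 17.0, 175.1]
ee_rot: [0.99, -0.052, 0.131, 0.005]
contact_force: [-1.0, -0.4, -4.2]
gripper_width: 29.2
```

```bash
python3 gs.py 20 2
```

```text
t 18.00 gun in nipple [ 0.82  1.02 30.32] angle deg 0.22 force [-1.  -0.4 -4.2] F.ax -3.1 w 29.2
L 10.4 ang 0.2 n 2
[[0.1, 0.05, 0.51], [-0.1, -0.1, 0.0]]
[[0.1, 0.04, 0.51], [-0.1, -0.1, 0.0]]
```

>>> jog_arm(
  rows=[
    [[0.1,0.03,0.5],[0,0,0],0],
    [[0.1,0.03,0.5],[0,0,0],0],
    [[0,0,0],[0,0,0],0],
  ],
)

```text
clock: 18.38
position: [534.5, 15.8, 165.7]
ee_rot: [0.99, -0.052, 0.131, 0.005]
contact_force: [0.5, 0.4, -3.4]
gripper_width: 29.5
```

```bash
python3 gs.py; python3 gs.py 14 2
```

```text
t 18.38 gun in nipple [ 0.08  0.32 19.85] angle deg 0.19 force [ 0.5  0.4 -3.4] F.ax -3.2 w 29.5
t 18.38 gun in nipple [ 0.08  0.32 19.85] angle deg 0.19 force [ 0.5  0.4 -3.4] F.ax -3.2 w 29.5
L 5.9 ang 0.2 n 2
[[0.08, 0.01, 0.28], [-0.1, -0.1, 0.0]]
[[0.08, 0.01, 0.28], [-0.1, -0.1, 0.0]]
```

>>> jog_arm(
  rows=[
    [[0.08,0,0.29],[0,0,0],0],
    [[0.08,0,0.29],[0,0,0],0],
    [[0,0,0],[0,0,0],0],
  ],
)

```text
clock: 18.75
position: [537.3, 15.3, 161.3]
ee_rot: [0.99, -0.052, 0.131, 0.005]
contact_force: [-2.2, -1.7, 0.8]
gripper_width: 29.5
```

```bash
python3 gs.py
```

```text
t 18.75 gun in nipple [ 0.41  0.06 14.59] angle deg 0.2 force [-2.2 -1.7  0.8] F.ax 1.7 w 29.5
```

>>> jog_arm(
  rows=[
    [[0.08,0,0.29],[0,0,0],0],
    [[0.08,0,0.29],[0,0,0],0],
    [[0,0,0],[0,0,0],0],
  ],
)

```text
clock: 19.12
position: [540.5, 15.2, 155.5]
ee_rot: [0.99, -0.052, 0.131, 0.005]
contact_force: [-3.0, -1.1, -1.8]
gripper_width: 29.2
```

```bash
python3 gs.py
```

```text
t 19.12 gun in nipple [0.25 0.26 7.96] angle deg 0.19 force [-3.  -1.1 -1.8] F.ax -0.1 w 29.2
```

>>> jog_arm(
  rows=[
    [[0.07,0,0.25],[0,0,0],0],
    [[0.07,0,0.24],[0,0,0],0],
    [[0,0,0],[0,0,0],0],
  ],
)

```text
clock: 19.5
position: [542.9, 14.9, 151.7]
ee_rot: [0.99, -0.052, 0.131, 0.005]
contact_force: [-5.4, -0.7, 3.1]
gripper_width: 29.4
```

```bash
python3 gs.py
```

```text
t 19.50 gun in nipple [0.37 0.25 3.44] angle deg 0.19 force [-5.4 -0.7  3.1] F.ax 5.3 w 29.4
```

>>> jog_arm(
  rows=[
    [[0.03,0,0.1],[0,0,0],0],
    [[0.03,0,0.1],[0,0,0],0],
    [[0,0,0],[0,0,0],0],
  ],
)

```text
clock: 19.88
position: [543.2, 14.8, 151.4]
ee_rot: [0.99, -0.052, 0.131, 0.005]
contact_force: [-15.9, 1.7, 14.1]
gripper_width: 29.2
```

```bash
python3 gs.py; python3 look.py w20
```

```text
t 19.88 gun in nipple [0.56 0.23 3.09] angle deg 0.18 force [-15.9   1.7  14.1] F.ax 20.2 w 29.2
19.875 [543.2  14.8 151.4] [ 0.39  0.21 -0.58  0.23 -0.56  0.9 ] 29.18071443137752 [-15.9   1.7  14.1]
```

View pics/w20.png

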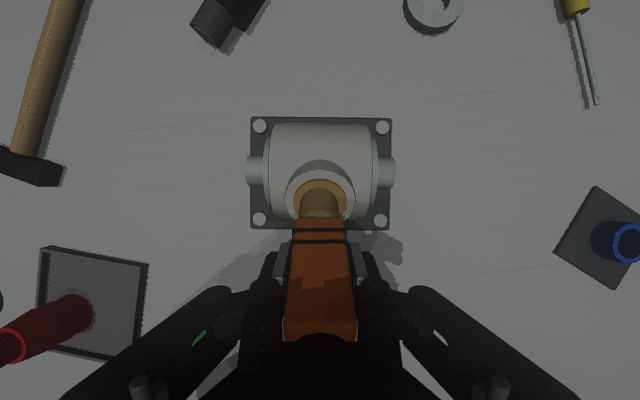

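>>> jog_arm(
  rows=[
    [[0,0,0],[0,0,0],0],
    [[0,0,0],[0,0,0],0],
    [[0,0,0],[0,0,0],0],
    [[0,0,0],[0,0,0],0],
  ],
)

```text
clock: 20.42
position: [543.2, 14.9, 151.4]
ee_rot: [0.99, -0.052, 0.131, 0.005]
contact_force: [-15.7, 2.8, 14.4]
gripper_width: 29.1
```

```bash
python3 gs.py; python3 look.py w21; python3 gheld.py w21 -0.6 0 0 0 56.7 z; python3 - <<'E'
from fit import *
from bench import eyes
S=eyes.camera_model("scene");im=eyes.get_image("scene");cv2.imwrite("pics/scene2.png",cv2.resize(im[170:280,260:460,::-1],None,fx=4,fy=4,interpolation=2))
ST3=STACK[:2]+[((40,23.5),(72,18)),((72,14),(92,14))]
print(*fit([(S,red(im,15),(395,210,430,260))],lambda x:(np.array([x[0],x[1],4]),[0,0,1],ST3),[464,312],np.array([4,4.])))
E
```

```text
t 20.43 gun in nipple [0.55 0.24 3.09] angle deg 0.19 force [-15.7   2.8  14.4] F.ax 20.4 w 29.1
20.425 [543.2  14.9 151.4] [ 0.39  0.21 -0.58  0.23 -0.56  0.9 ] 29.10861958296531 [-15.7   2.8  14.4]
[464.7404664  312.88044934] 0.04760252507163324
```

View pics/scene2.png

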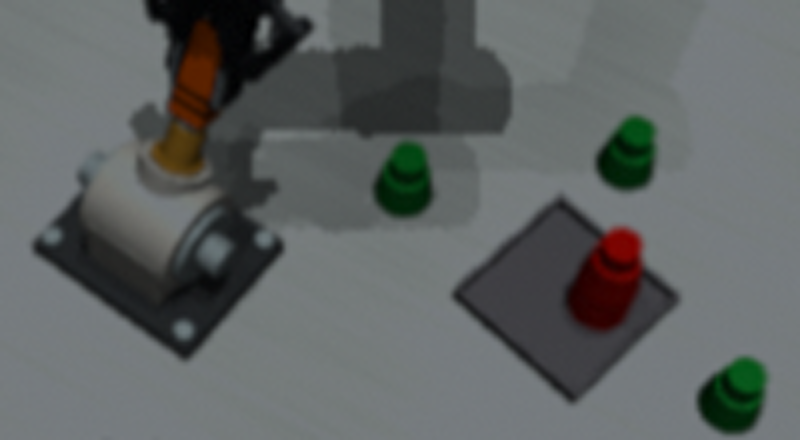

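View pics/gh_w21.png

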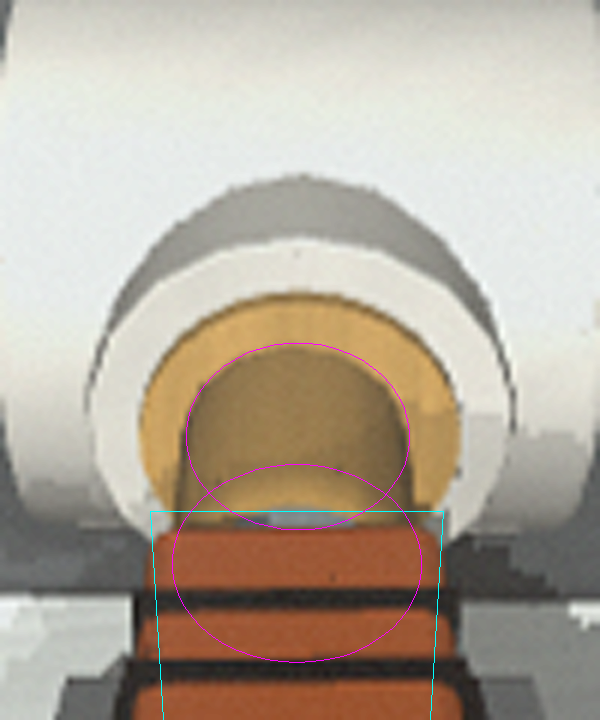

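The pictures show the gun seated on the collar with no slip, and the stack of three red caps upright. Force and pose are steady, so I'm handing it in.

```bash
python3 -c "
from bench import arm
print(arm.job_done())"; python3 gs.py
```

```text
the job is handed in; nothing more can be done
None
the job is handed in; nothing more can be done
```

I pulled the dust cap off along its axis, nested it on the two-cap stack and let it go. I then took the gun from its stand, pressed it over the nipple's balls and down onto the collar, and handed the job in at about 20.5 s with the grip and push still held. I gripped both the cap and the gun at a 15° tilt, because the arm can't reach the nipple with the tool straight along its axis.

- **Gun:** from the measured tool pose and the grip geometry, the mouth was 0.6 mm and 0.2 mm off the nipple's axis, 0.2° out of square, at z = 3.1 mm. The net push along the axis was about 20 N, and the finger opening was steady at 29 mm. The pin reading isn't available, so "fully home" rests on the force drop past the balls, the hard stop at z ≈ 3 and the picture.
- **Cap stack:** in the last scene picture the three caps stand upright. Their fitted position is within about 1.5 mm of the earlier wrist-camera and scene fits, which is inside the calibration error.
- **Disagreement:** the top camera put the stack about 2 to 5 mm further out in x than the wrist and scene cameras. I used the wrist camera.
- **Not checked:** I didn't measure the bystanders again at the end, but nothing came near them and they look undisturbed in the last pictures. No verdict was reported.

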